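Pack the oiled sprockets with a slice

TASK

Pack every freshly oiled sprocket from the wooden rack into the parts case without ever touching one with the fingers: slide the case's lock fully to its open (green) end, lever the lid well up with the blade of the orange-handled slice, then lift each sprocket by sliding the slice under it and lay it flat on the rails of a free bay in the case. When all are in, shut the lid fully, slide the lock fully back to its locked (red) end, and leave the slice lying flat with its blade on the cork mat. Keep the lid down whenever the lock is not fully open, and leave the tin, the jar and the pump where they stand.

Things in the scene. Friction and masses are not known exactly. Their poses are not given: they have to be found in the camera images.
- rack: Fixed wooden drying rack 130 (x) x 244 (y) x 28 mm; origin: centre of underside, open front to -x (robot side). 3 bays at y -80, 0, +80 mm, some empty, 76 mm wide between 4 mm dividers; dividers and back wall (inner face x +65) are 28 mm high. Each bay: 2 rails along x over the full depth, tops 20 mm up, 46 mm apart; base plate 5 mm thick, so the gap between the rails is clear from 5 to 20 mm.
- case: Fixed grey parts case with blue lid, empty at start. Origin: centre of underside; open front to -x (robot side). Inside as the rack: 3 bays at y -80, 0, +80 mm, 76 mm wide, rails 46 mm apart with tops 20 mm up, base plate 5 mm, x -65 to +65; dividers and back wall 30 mm high. Rack and case stand side by side, either one on the left, each with its own yaw.
- case_hinge (a point): Middle of the lid's hinge line, at x +65, y 0, z +30 mm in the case's frame; its axes are the case's, the hinge runs along y.
- lid (a joint): Lid angle, rad: 0 shut, grows as the front edge rises, stop at 1.4. Flat plate 140 deep x 244 wide x 5 mm, 0.14 kg, hinged at its far (+x) edge, underside level with the hinge. Its front edge overhangs the case front by 10 mm; a blade at 21 to 30 mm height can slide under it into an empty bay. Hinge friction (0.22 N m) holds it at any angle.
- lid_edge (a point): Middle of the lid's front edge, at its underside, 140 mm from the hinge line.
- lock (a joint): Lock slide on the lid's top, m: 0 locked (red end, the case's -y), 0.06 open (green end, +y), end stops at both, 1.5 N friction. Black grip 36 (x) x 18 (y) x 30 mm, 60 mm in front of the hinge line, at 39 to 69 mm height when the lid is shut; its track is no wider than 30 mm. It does not block the lid, but the lid must stay down unless it is fully open.
- lock_grip (a point): Centre of the lock's black grip (54 mm above the table when the lid is shut); moves with lock and lid.
- slice: Loose cranked slice (spatula), 0.16 kg, at start blade flat on the mat. Origin: under the neck, underside of the blade; x to the blade's tip, z up. Steel blade 30 mm wide, 3 thick, x -20 to +75. Neck 4 x 18 mm at x 0, up to the handle. Orange handle: bar along x from -95 to +3 mm, 22 wide (y), 20 high, z 60 to 80.
- slice_grip (a point): Where to grip the slice: centre of the handle's section, at x -27, z +70 mm in the slice's frame (fingers close along its y).
- slice_blade (a point): Point on top of the blade where a sprocket's centre should ride, x +40, z +3 mm in the slice's frame (it then just clears the neck).
- mat: Fixed cork mat 240 (x) x 100 (y) x 3 mm in front of the robot, the slice's place. Origin: centre of its underside.
- tin: Bystander: stainless steel tin with screw-top lid, 94 mm diameter, 92 mm high, loose. Origin: centre of underside.
- jar: Bystander: small glass jar with steel cap, 66 mm diameter, 85 mm high, loose. Origin: centre of underside.
- pump: Bystander: grey aluminium mini pump lying down, 205 mm long (x), 26 mm thick, loose. Origin: underside near its middle.
- sprocket_a: Freshly oiled steel sprocket, flat disc 66 mm diameter, 5 mm thick, 0.075 kg, lying flat on the rails of one bay of the rack (absent in some starts). Origin: centre of the disc (mid-thickness), z along its axis; either face may be up.
- sprocket_b: Freshly oiled steel sprocket, flat disc 66 mm diameter, 5 mm thick, 0.075 kg, lying flat on the rails of one bay of the rack (absent in some starts). Origin: centre of the disc (mid-thickness), z along its axis; either face may be up.
- sprocket_c: Freshly oiled steel sprocket, flat disc 66 mm diameter, 5 mm thick, 0.075 kg, lying flat on the rails of one bay of the rack (absent in some starts). Origin: centre of the disc (mid-thickness), z along its axis; either face may be up.
Things that resemble listed ones, but are neither listed nor needed, are in the scene too. Of the things that look like the slice, the smaller one is meant. Leave any yellow look-alike of the sprocket_c alone.

How it is judged:
By the outcome, as a careful person would: the job done as asked, in the order asked, and still so for the second after the job is handed in, with the robot touching nothing.
Of sprocket_a, sprocket_b, sprocket_c only 2 to 3 are there at a start; the rules pass over those that are not, and their reading is None.
At some moment in a run one of slice, sprocket_a, sprocket_b, sprocket_c may be knocked a few centimetres aside while the robot is not near it.
It also fails if it takes over 208 s, if anything falls off the work surface, if the arm or the gripper's body presses on something with over 40 N, if the wrist force passes 120 N, or if a joint passes its speed limit or range.

ROBOT

A 7-joint arm with a two-finger parallel gripper is mounted at the origin on the work surface. World frame = base frame: x ahead of the robot, y to its left, z up, the work surface at z = 0. Lengths are in m, angles in rad, forces in N, time in s.
With the tool pointing down it reaches from about 0.425 to 0.925 m from the base axis. Payload 6.8 kg.
Tool frame: the origin (TCP) lies on the front face of the gripper's body, between the roots of the fingers; the fingertips stand 73 mm ahead of it and the grasp point (between the pads) lies 54 mm ahead of it (env.nose_length is the distance from the TCP to the fingertips, in m); z points along the fingers, y is the direction in which the jaws open and shut (so a half turn about z gives the same grasp; the last joint's range is limited). The gripper opens to 85 mm and grips with 20 to 120 N. Pads are 22 mm wide; open, the fingers measure 114 mm over their backs; the gripper's body (76 mm by 85 mm) begins 54 mm behind the grasp point. The pads swing forward as they close: fully open they stand 13 mm farther back than shut.
Start: joints at [-1.308, 0.477, 0.022, 1.555, -0.011, 1.109, -0.083], TCP at [0.245, 0.629, 0.304] pointing down, gripper open.
Joint ranges: [-2.96, 2.96], [-0.34, 2.1], [-1.41, 1.46], [0.24, 2.44], [-1.37, 4.51], [0.17, 1.92], [-2.96, 2.96]. Speed limits (rad/s): [2.39, 2.39, 3.14, 3.14, 3.14, 3.14, 3.14].

INTERFACE

Orientations are given as a unit quaternion [w, x, y, z].
In Python, from cell import env, kin, camera, calibration, job gives the robot as it stands. The module is installed in compiled form; this text tells all that it offers. Calls block until the motion is done:
- env.reach(position, orientation): joint-space move of the TCP to a pose.
- env.movel(position, velocity=0.15, rot=None, stop_force=None): straight line of the TCP; rot=None keeps the orientation; velocity is the mean speed in m/s. With stop_force (N) it stops when the force on the tool has changed by that much, and returns True; else False.
- env.goto_joints(angles): joint-space move.
- env.grip(opening, f_grip=None): finger opening in m; f_grip is the grip in N (None keeps the last); returns when the fingers have stopped.
- env.dwell(seconds).
- kin.inverse_kinematics(position, orientation): joint angles nearest the present ones, or None.
- env.get_state(): the state.
- camera(name): name is "scene" or "top"; returns (picture, depth): 480x640x3 uint8, blue, green, red; 480x640 float32, m along the optical axis (not along the pixel's ray), 0 where there is no reading.
- calibration(name): a dict with "fx", "fy", "cx", "cy" (pixels), "k1" (the pictures are not rectified: a ray, as slopes to the right and down, at radius r is drawn at 1 + k1 r^2 times it, then the intrinsics apply), "rvec" (rotation vector, rad) and "tvec" (3), from world to camera coordinates, as OpenCV has them. Camera axes: x right, y down, z forward; pixel columns grow to the right and rows downward; lengths in m; the calibration is good to about 2 mm. A picture is of the moment at which its call begins. calibration takes no time and is no camera call.
A pose or a line that the arm cannot do raises env.PlanningError and nothing moves.
- job.job_done(): hands the job in, once; it reports no verdict.
The state is a dict: "time": time; "qpos": joint angles; "joint_velocities": joint speeds; "joint_torque": joint torques, N m; "tcp_pos": TCP position; "orientation": TCP orientation; "force": force on the tool from outside, world axes, zero at the start; "torque": the same for the moment, N m; "opening": finger opening in m.
Only numpy, scipy, OpenCV 4.12 (cv2) and the standard library are available. Lean on these libraries where they do the work, as an engineer would, in place of code of your own. Each camera call takes 0.05 s, during which the arm holds its last target.

## Working session

There is one attempt and no reset: what is moved stays moved. The work goes in short steps, each a Python script; the robot and the scene stay as the last script left them, time stands still between calls to the robot, and variables do not carry over. Pictures are saved under pics/ and viewed, and the job is handed in when it is done.

```bash
ls; mkdir -p pics; python3 - <<'E'
from cell import env,camera,calibration
import cv2,numpy as np
for n in("scene","top"):
    p,d=camera(n);cv2.imwrite(f"pics/{n}0.png",p);np.save(f"{n}0.npy",d);print(n,calibration(n),d.min(),d.max())
s=env.get_state();print(s["time"],s["tcp_pos"],s["orientation"],s["force"])
E
```

```text
pics
scene {'fx': 465.163040132848, 'fy': 465.163040132848, 'cx': 317.2692012455151, 'cy': 236.35248585503078, 'k1': -0.048866520117538434, 'rvec': array([ 0.9370297 ,  2.37106348, -1.19472222]), 'tvec': array([ 0.43773491, -0.15506118,  1.39085451])} 0.0 3.70686
top {'fx': 578.0001435386308, 'fy': 578.0001435386308, 'cx': 313.612356577346, 'cy': 238.82400813868531, 'k1': -0.11903772692407533, 'rvec': array([ 2.18784568, -2.19287248,  0.08006543]), 'tvec': array([0.00881744, 0.5653546 , 1.6732378 ])} 0.0 2.5788581
0.1 [0.24443904 0.62874344 0.30301246] [-9.10350137e-05  1.84320941e-01  9.82865763e-01 -8.20860960e-04] [ 0.07285317 -0.00315564  0.38903991]
```

View pics/scene0.png

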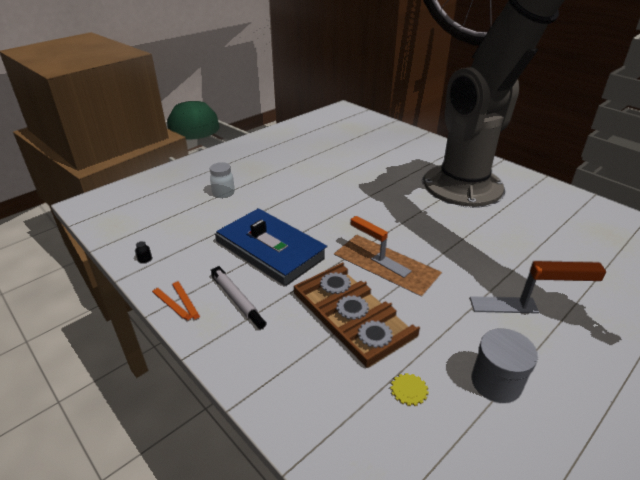

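View pics/top0.png

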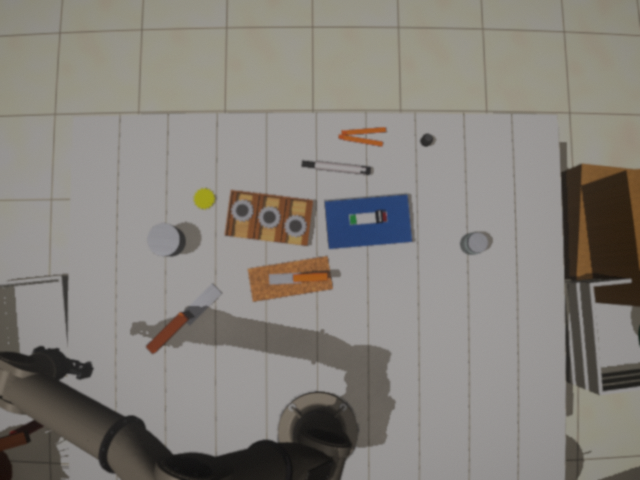

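```bash
cat > h.py <<'E'
import numpy as np,cv2
from cell import env,kin,camera,calibration,job
from scipy.spatial.transform import Rotation as R
def cal(n):
    c=calibration(n);K=np.array([[c["fx"],0,c["cx"]],[0,c["fy"],c["cy"]],[0,0,1]]);return K,np.array([c["k1"],0,0,0.]),c["rvec"],c["tvec"]
def proj(n,P):
    K,D,r,t=cal(n);return cv2.projectPoints(np.array(P,float).reshape(-1,3),r,t,K,D)[0].reshape(-1,2)
def toplane(n,uv,z):
    K,D,r,t=cal(n);u=cv2.undistortPoints(np.array(uv,float).reshape(-1,1,2),K,D).reshape(-1,2)
    Rm=cv2.Rodrigues(r)[0];c=-Rm.T@t;d=np.c_[u,np.ones(len(u))]@Rm
    s=(z-c[2])/d[:,2];return c+s[:,None]*d
def cloud(n,depth):
    K,D,r,t=cal(n);h,w=depth.shape;vv,uu=np.mgrid[:h,:w]
    u=cv2.undistortPoints(np.stack([uu,vv],-1).reshape(-1,1,2).astype(float),K,D).reshape(-1,2)
    Rm=cv2.Rodrigues(r)[0];P=np.c_[u,np.ones(len(u))]*depth.reshape(-1,1)
    return ((P-t)@Rm).reshape(h,w,3)
def tf(pose,P):  # pose x,y,yaw
    x,y,a=pose;P=np.array(P,float).reshape(-1,3);c,s=np.cos(a),np.sin(a)
    return np.c_[x+c*P[:,0]-s*P[:,1],y+s*P[:,0]+c*P[:,1],P[:,2]]
def shot(n,name):
    p,d=camera(n);cv2.imwrite(f"pics/{name}.png",p);return p,d
def crop(img,u0,v0,u1,v1,k,name,lines=()):
    c=cv2.resize(img[v0:v1,u0:u1],None,fx=k,fy=k,interpolation=cv2.INTER_CUBIC)
    for L,col in lines:
        q=((np.array(L)-[u0,v0]+.5)*k-.5)
        cv2.polylines(c,[np.round(q*8).astype(int).reshape(-1,1,2)],False,col,1,cv2.LINE_AA,3)
    cv2.imwrite(f"pics/{name}.png",c)
E
python3 - <<'E'
from h import *
for n in("top","scene"):
    p=cv2.imread(f"pics/{n}0.png");d=np.load(f"{n}0.npy");C=cloud(n,d)
    hsv=cv2.cvtColor(p,cv2.COLOR_BGR2HSV)
    m=cv2.inRange(hsv,(105,120,40),(125,255,255));
    k,l,st,ce=cv2.connectedComponentsWithStats(m)
    i=1+np.argmax(st[1:,4]);print(n,st[i]);
    q=C[l==i];q=q[(q[:,2]>.028)];print("lid z",np.percentile(q[:,2],[5,50,95]),np.median(q,0),q.min(0),q.max(0))
    tb=C[(np.abs(C[...,2])<.02)];print("table z",np.median(tb[:,2]))
    mm=((l==i).astype(np.uint8));ct=max(cv2.findContours(mm,0,1)[0],key=cv2.contourArea)
    w=toplane(n,ct.reshape(-1,2),.035)[:,:2].astype(np.float32);r=cv2.minAreaRect(w);print(r)
t=cv2.imread("pics/top0.png");crop(t,215,120,425,310,4,"c_top"if 0 else"ctop")
s=cv2.imread("pics/scene0.png");crop(s,205,190,455,375,3,"cscene")
E
```

```text
top [ 326  196   85   52 3268]
lid z [0.02996061 0.03564778 0.04221252] [ 0.60718584 -0.14982605  0.03564778] [ 0.4522797  -0.27421542  0.02801736] [0.689817   0.01811108 1.70720338]
table z 0.0003413551809214518
((0.6156800985336304, -0.15081830322742462), (0.134478360414505, 0.23890869319438934), 4.783696174621582)
scene [ 217  209  109   67 3035]
lid z [0.03270525 0.03496346 0.03708921] [ 0.62000809 -0.12768649  0.03496346] [ 0.5364607  -0.27619647  0.03010335] [1.14145386 0.58843128 0.70778796]
table z 0.00017773519687228832
((0.6157627701759338, -0.14785808324813843), (0.13975632190704346, 0.24534884095191956), 4.760663032531738)
```

View pics/ctop.png

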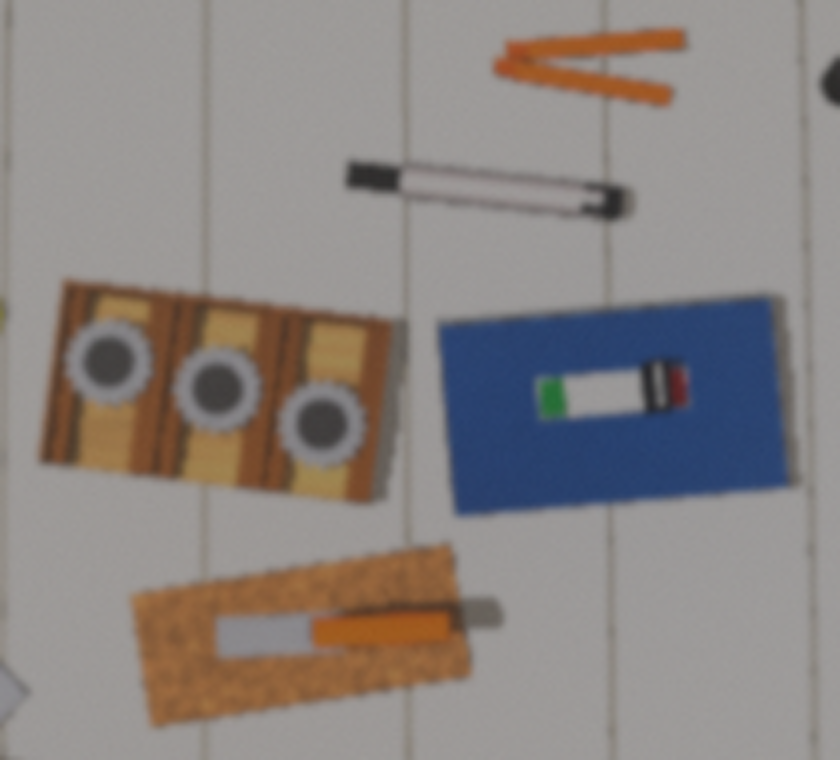

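View pics/cscene.png

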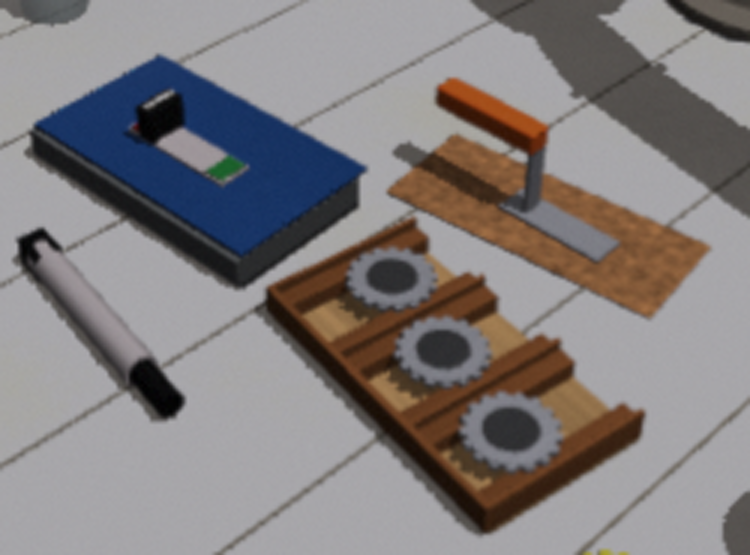

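```bash
cat > fit.py <<'E'
from h import *
from scipy.optimize import least_squares
def tt(a): return (np.array(a,float)+.5)/4-.5+[215,120]
def ss(a): return (np.array(a,float)+.5)/3-.5+[205,190]
def fit(M,obs,x0):  # M model pts, obs list of (cam, idx, uv)
    def f(p): return np.concatenate([(proj(c,tf(p,np.array(M)[i]))-uv).ravel() for c,i,uv in obs])
    r=least_squares(f,x0,loss="soft_l1");return r.x,f(r.x).reshape(-1,2)
lid=[[.065,.122,.035],[.065,-.122,.035],[-.075,-.122,.035],[-.075,.122,.035]]
rack=[[.069,.122,.028],[.069,-.122,.028],[-.065,-.122,.028],[-.065,.122,.028]]
mat=[[.12,.05,.003],[-.12,.05,.003],[-.12,-.05,.003],[.12,-.05,.003]]
if __name__=="__main__":
    case,e=fit(lid,[("top",[0,1,2,3],tt([(440,322),(770,296),(791,487),(457,514)])),("scene",[0,1,2,3],ss([(240,257),(33,127),(160,57),(365,170)]))],[.615,-.15,.08]);print("case",case,np.degrees(case[2]));print(e.round(1).tolist())
    rk,e=fit(rack,[("top",[0,1,3],tt([(65,280),(392,320),(40,462)])),("scene",[0,1,2,3],ss([(487,517),(267,292),(413,222),(643,413)]))],[.6,.07,-.13]);print("rack",rk,np.degrees(rk[2]));print(e.round(1).tolist())
    mt,e=fit(mat,[("top",[0,1,2,3],tt([(153,726),(470,674),(450,544),(133,595)])),("scene",[0,1,2,3],ss([(709,247),(457,134),(388,191),(650,317)]))],[.45,.08,1.4]);print("mat",mt,np.degrees(mt[2]));print(e.round(1).tolist())
    np.save("poses.npy",[case,rk,mt])
    def box(a,b,z): return [[a[0],a[1],z],[b[0],a[1],z],[b[0],b[1],z],[a[0],b[1],z],[a[0],a[1],z]]
    for n,(a,k,nm) in {"top":((215,120,425,310),4,"otop"),"scene":((205,190,455,375),3,"oscene")}.items():
        p=cv2.imread(f"pics/{n}0.png");L=[]
        for z in(.030,.035):L.append((proj(n,tf(case,box((-.075,-.122),(.065,.122),z))),(0,255,255)))
        for y in(-.08,0,.08):
            for z in(.028,):L.append((proj(n,tf(rk,box((-.065,y-.038),(.065,y+.038),z))),(0,255,0)))
            L.append((proj(n,tf(rk,box((-.065,y-.023),(.065,y+.023),.02))),(255,255,0)))
        L.append((proj(n,tf(rk,box((-.065,-.122),(.069,.122),0))),(255,0,255)))
        L.append((proj(n,tf(mt,box((-.12,-.05),(.12,.05),.003))),(255,0,0)))
        crop(p,*a,k,nm,L)
E
python3 fit.py
```

```text
case [ 0.62141527 -0.14946249  0.08048804] 4.611625161739036
[[-0.7, 0.3], [-0.3, 0.1], [-1.0, -0.1], [-0.9, 0.1], [-0.7, -0.4], [-0.7, -1.0], [-0.6, -0.7], [0.1, -0.6]]
rack [ 0.62744393  0.141242   -0.12727546] -7.292346510131631
[[-1.1, -0.4], [-0.4, -0.2], [-1.1, -0.8], [0.0, -1.7], [-0.8, -1.1], [-0.3, -1.3], [0.6, 0.1]]
mat [0.44964429 0.07865611 1.72322565] 98.73355673263467
[[-1.1, 0.4], [0.3, 0.9], [0.0, -0.2], [-1.1, -0.4], [0.9, -0.4], [-1.0, -0.6], [-1.4, -0.3], [-0.1, 0.2]]
```

View pics/otop.png

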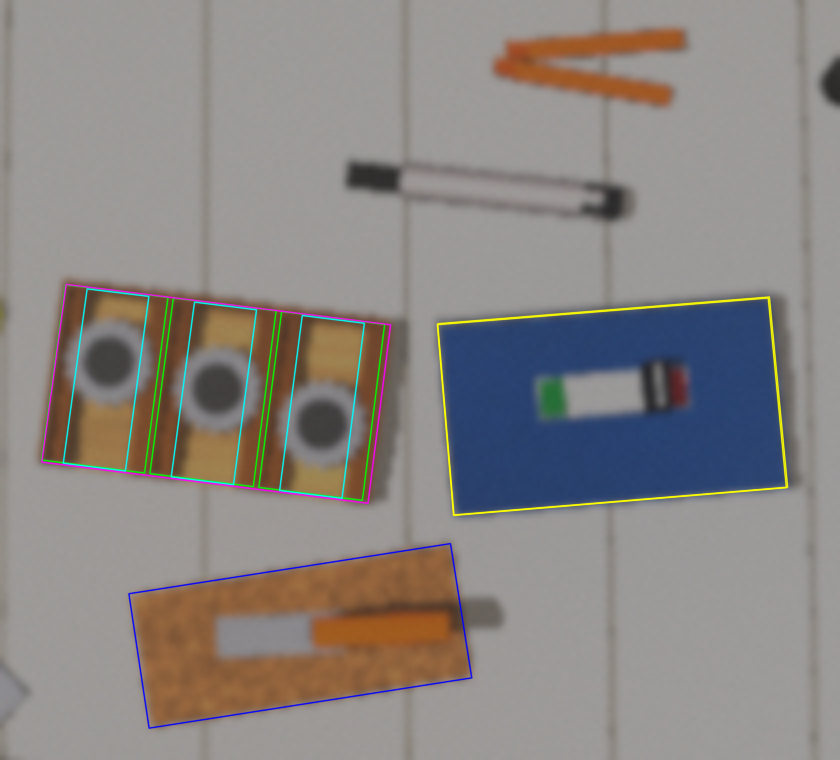

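View pics/oscene.png

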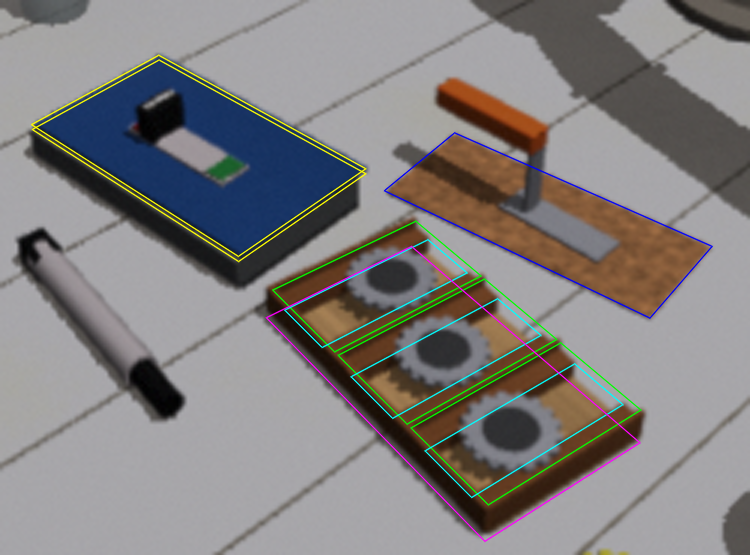

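```bash
python3 - <<'E'
from fit import *
T=("top",[0,1,2,3],tt([(440,322),(770,296),(791,487),(457,514)]));S=("scene",[0,1,2,3],ss([(240,257),(33,127),(160,57),(365,170)]))
for o in(T,S):print("case",fit(lid,[o],[.615,-.15,.08]))
T=("top",[0,1,3],tt([(65,280),(392,320),(40,462)]));S=("scene",[0,1,2,3],ss([(487,517),(267,292),(413,222),(643,413)]))
for o in(T,S):print("rack",fit(rack,[o],[.615,.15,-.1]))
T=("top",[0,1,2,3],tt([(153,726),(470,674),(450,544),(133,595)]));S=("scene",[0,1,2,3],ss([(709,247),(457,134),(388,191),(650,317)]))
for o in(T,S):print("mat",fit(mat,[o],[.45,.08,1.7]))
# slice handle top z=.083 ; blade
hand=[[-.095,.011,.083],[-.095,-.011,.083],[.003,-.011,.083],[.003,.011,.083],[.075,.015,.006],[.075,-.015,.006]]
T=("top",[0,1,2,3,4,5],tt([(447,645),(447,611),(313,617),(314,649),(220,660),(216,616)]))
S=("scene",[0,1,2,3,4,5],ss([(455,78),(438,91),(527,136),(546,127),(619,239),(600,262)]))
for o in([T],[S],[T,S]):print("slice",fit(hand,o,[.45,.08,1.6]))
# sprockets
for nm,z in(("spr",.025),):
  for a,b in zip([(109,361),(217,388),(321,424)],[(512,430),(443,351),(392,277)]):
    pt=toplane("top",[tt(a)],z)[0];ps=toplane("scene",[ss(b)],z)[0];print(pt.round(4),ps.round(4))
E
```

```text
case (array([ 0.6217694 , -0.1515959 ,  0.08115448]), array([[-0.01036523,  0.20806581],
       [ 0.43727891, -0.00933621],
       [-0.23759038, -0.22505395],
       [-0.15701028,  0.0236292 ]]))
case (array([ 0.62204274, -0.1467864 ,  0.0813788 ]), array([[-0.10588163,  0.32933078],
       [-0.31241141, -0.38195728],
       [-0.22140271, -0.24233861],
       [ 0.72622826,  0.00794904]]))
rack (array([ 0.62618067,  0.13845449, -0.12253055]), array([[-0.33932595,  0.15422408],
       [ 0.42494683, -0.00230657],
       [-0.07206466, -0.15474789]]))
rack (array([ 0.62938809,  0.14334276, -0.12861329]), array([[ 0.06319244, -0.43312521],
       [-0.84454741, -0.21184101],
       [-0.14397254, -0.51655727],
       [ 0.83621907,  1.25237921]]))
mat (array([0.45012487, 0.07719096, 1.72939333]), array([[-0.45594575,  0.49015168],
       [ 0.85861281,  0.42683147],
       [ 0.36496331, -0.60164587],
       [-0.71501959, -0.34770484]]))
mat (array([0.44921519, 0.07969202, 1.71674636]), array([[ 1.34013568, -0.02659398],
       [-0.26634619, -0.54580639],
       [-0.85893408, -0.34455184],
    
[... 472 characters left out ...]
1, -0.38433528],
       [ 0.46292544,  1.23725669],
       [-0.80436892, -0.11365434]]))
slice (array([0.45129206, 0.06541612, 1.61492359]), array([[ 0.85098622, -0.6121361 ],
       [ 0.47633691,  0.0481127 ],
       [-0.90472353,  0.17190849],
       [-0.80395355,  0.01599952],
       [-0.91928659, -0.44847702],
       [-0.35470416,  0.34048361],
       [-0.90672504, -1.16514575],
       [-1.29430499, -1.77911813],
       [ 1.6790094 ,  0.30249923],
       [ 1.31729591, -0.81196226],
       [ 0.09229952,  0.95361175],
       [-1.30644124, -0.48029034]]))
[0.6504 0.2176 0.025 ] [0.6495 0.2191 0.025 ]
[0.6303 0.1383 0.025 ] [0.6303 0.1398 0.025 ]
[0.6037 0.0622 0.025 ] [0.6029 0.0628 0.025 ]
```

```bash
cat >> h.py <<'E'
def quat(yaw): # tool down, tool y along heading yaw+90deg (i.e. y-axis of frame with that yaw)
    y=np.array([-np.sin(yaw),np.cos(yaw),0]);z=np.array([0,0,-1.]);x=np.cross(y,z)
    q=R.from_matrix(np.c_[x,y,z]).as_quat();return np.r_[q[3],q[:3]]
def best(pos,yaw):
    out=[]
    for k in(0,np.pi):
        q=kin.inverse_kinematics(pos,quat(yaw+k))
        if q is not None: out.append((abs(q[6]),yaw+k,q))
    return sorted(out,key=lambda o:o[0])
def st():
    s=env.get_state();print("t%.1f tcp %s F %s op %.4f"%(s["time"],np.round(s["tcp_pos"],4),np.round(s["force"],1),s["opening"]));return s
E
python3 - <<'E'
from fit import *
case,rk,mt=np.load("poses.npy")
g=toplane("top",tt([(655,388),(650,363),(660,412),(668,360)]),.069);print(g)
c,s=np.cos(case[2]),np.sin(case[2])
for q in g: d=q[:2]-case[:2];print("case frame",c*d[0]+s*d[1],-s*d[0]+c*d[1])
g=toplane("scene",ss([(160,95)]),.069)
for q in g: d=q[:2]-case[:2];print("case frame scene",c*d[0]+s*d[1],-s*d[0]+c*d[1])
for nm,pos,yaw in[("lock",tf(case,[[.005,-.03,.2]])[0],case[2]),("slice",[.451,.038,.2],1.613),("rack0",tf(rk,[[-.067,.08,.15]])[0],rk[2]),("rack2",tf(rk,[[-.09,-.08,.15]])[0],rk[2]),("case",tf(case,[[-.067,-.08,.15]])[0],case[2]),("caseback",tf(case,[[.12,0,.25]])[0],case[2])]:
    print(nm,[(round(o[1],2),np.round(o[2],2)) for o in best(pos,yaw)])
E
```

```text
[[ 0.62514493 -0.17720902  0.069     ]
 [ 0.64309708 -0.17382529  0.069     ]
 [ 0.607938   -0.18060088  0.069     ]
 [ 0.64524807 -0.18675814  0.069     ]]
case frame 0.0014867380923642235 -0.027956572629523186
case frame 0.01965282428081365 -0.026027166921310532
case frame -0.015937199751340926 -0.02995398560192248
case frame 0.020757036995598235 -0.03909108858302747
case frame scene -0.003481846836795611 -0.035320909139776646
lock [(np.float64(3.22), array([-0.39,  0.71,  0.87,  1.74, -0.64,  0.99, -0.77])), (np.float64(0.08), array([-0.15,  0.59,  0.48,  1.72, -0.33,  0.91,  2.11]))]
slice [(4.75, array([-0.68,  0.28,  0.54,  2.2 , -0.22,  0.71,  0.05])), (1.61, array([-1.17,  0.61,  1.29,  2.22, -0.78,  0.9 , -2.49]))]
rack0 [(np.float64(-0.13), array([-0.57,  0.56,  0.12,  1.83, -0.09,  0.76,  1.04])), (np.float64(3.01), array([-0.94,  0.65,  0.63,  1.86, -0.52,  0.81, -1.73]))]
rack2 [(np.float64(-0.13), array([-0.43,  0.46,  0.22,  2.03, -0.15,  0.67,  1.33])), (np.float64(3.01), array([-0.77,  0.54,  0.66,  2.05, -0.5 ,  0.71, -1.48]))]
case [(np.float64(3.22), array([-0.41,  0.85,  1.06,  1.89, -0.91,  0.99, -0.41])), (np.float64(0.08), array([-0.05,  0.59,  0.46,  1.87, -0.37,  0.77,  2.26]))]
caseback [(np.float64(3.22), array([-0.39,  0.82,  0.89,  1.43, -0.66,  1.2 , -0.92])), (np.float64(0.08), array([-0.2 ,  0.7 ,  0.5 ,  1.41, -0.35,  1.12,  2.01]))]
```

```bash
python3 - <<'E'
from h import *
case,rk,mt=np.load("poses.npy")
yaw=case[2]+np.pi
P=lambda x,y,z:tf(case,[[x,y,z]])[0]
env.reach(P(.004,-.030,.25),quat(yaw));st()
env.grip(.05,20)
print(env.movel(P(.004,-.030,.115),.12,stop_force=8));st()
p,d=shot("scene","s1");crop(p,190,150,390,310,4,"s1c")
E
```

```text
t3.2 tcp [ 0.6282 -0.1781  0.2498] F [ 0.4 -0.7  0.5] op 0.0853
False
t5.0 tcp [ 0.6283 -0.1793  0.1159] F [-0.2  0.1 -0.1] op 0.0500
```

View pics/s1c.png

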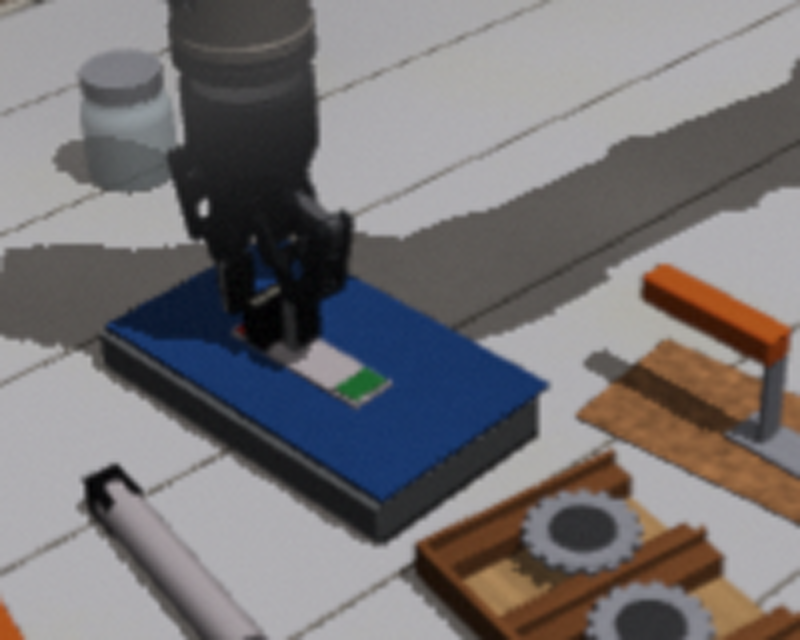

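Fingers straddle the black grip (around crop pixel 270,310). Close and slide toward green.

```bash
python3 - <<'E'
from h import *
case,rk,mt=np.load("poses.npy")
P=lambda x,y,z:tf(case,[[x,y,z]])[0]
env.grip(0,25);s=st()
d=np.array([-np.sin(case[2]),np.cos(case[2]),0])
print(env.movel(s["tcp_pos"]+d*.05,.1,stop_force=15));st()
print(env.movel(np.array(s["tcp_pos"])+d*.068,.03,stop_force=12));s=st()
dd=np.array(s["tcp_pos"])-[case[0],case[1],0];print("y in case",dd@d, "x",dd@[d[1],-d[0],0])
env.grip(.05)
s=st();dd=np.array(s["tcp_pos"])-[case[0],case[1],0];print("y in case",dd@d)
env.movel(np.array(s["tcp_pos"])+[0,0,.13],.2)
p,_=shot("scene","s2");crop(p,190,150,390,310,4,"s2c");p,_=shot("top","t2");crop(p,300,180,430,270,6,"t2c")
E
```

```text
t5.4 tcp [ 0.628  -0.179   0.1155] F [-0.9  2.4  3.6] op 0.0176
False
t6.0 tcp [ 0.6239 -0.1275  0.1155] F [-1.5  1.9  4. ] op 0.0174
True
t6.5 tcp [ 0.6231 -0.1188  0.1155] F [ 0.3 -1.2  2. ] op 0.0172
y in case 0.030443790006215977 x 0.004120191551300212
t6.9 tcp [ 0.6227 -0.119   0.1152] F [ 0.5  0.4 -0.2] op 0.0501
y in case 0.030234339966991607
```

View pics/s2c.png

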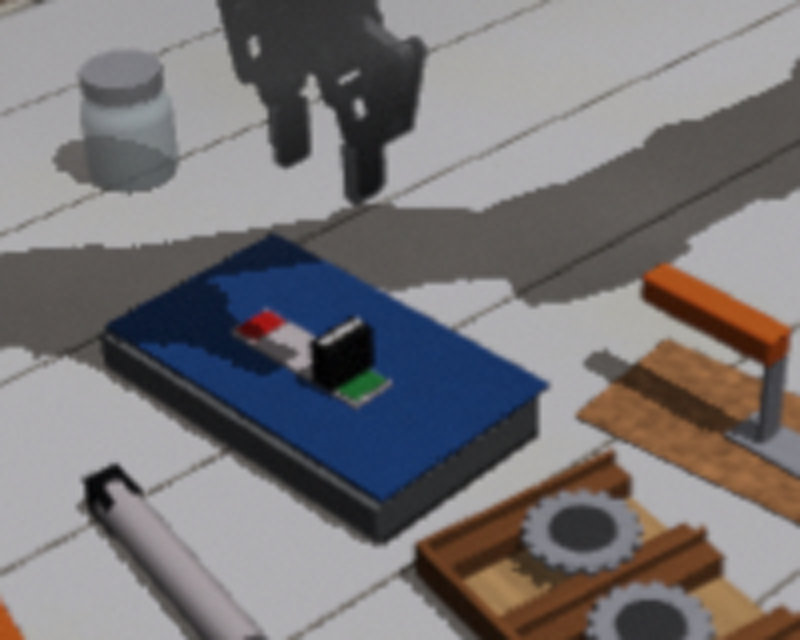

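View pics/t2c.png

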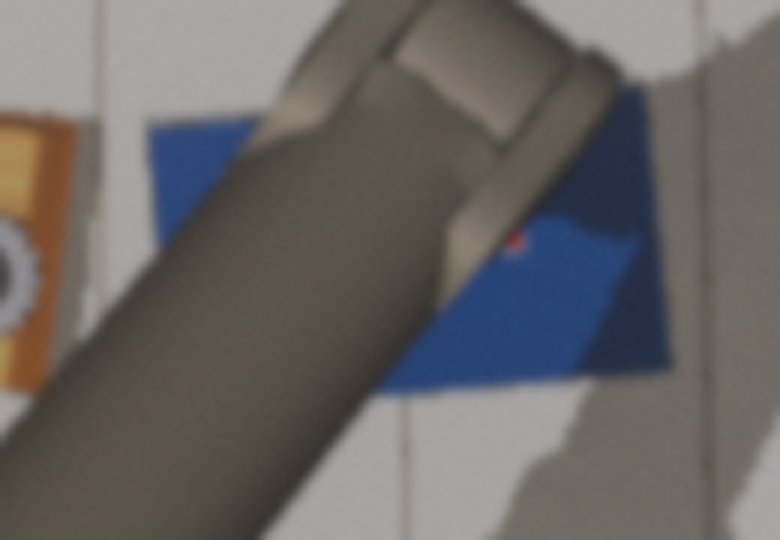

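```bash
python3 - <<'E'
from h import *
sl=np.array([.4513,.0654,1.615])
g=tf(sl,[[-.027,0,.127]])[0];q=quat(sl[2]+np.pi)
env.grip(.06)
env.reach(g+[0,0,.1],q);st()
print(env.movel(g,.12,stop_force=10));st()
p,_=shot("scene","s3");crop(p,300,180,480,315,4,"s3c")
E
```

```text
t9.0 tcp [0.4535 0.038  0.2275] F [ 0.6 -0.3 -1. ] op 0.0597
False
t10.0 tcp [0.453  0.0382 0.1274] F [-0.  -0.3 -0.7] op 0.0596
```

View pics/s3c.png

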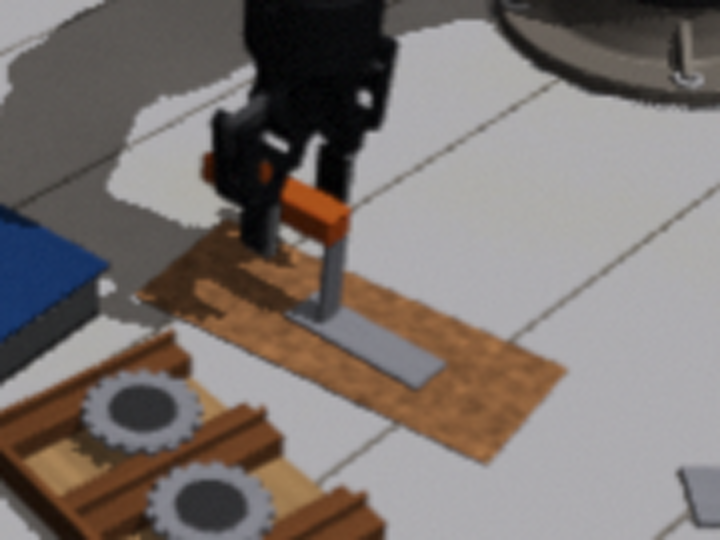

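```bash
cat >> h.py <<'E'
DX=0.0;ZO=0.124  # grip offset corrections
def sp(frame,sx,sy,z): return tf(frame,[[sx-.027+DX,sy,z+ZO]])[0]
def sq(frame): return quat(frame[2]+np.pi)
E
python3 - <<'E'
from h import *
case,rk,mt=np.load("poses.npy")
env.grip(0,120);s=st()
env.movel(np.array(s["tcp_pos"])+[0,0,.1],.15);st()
env.reach(sp(case,-.175,0,.10),sq(case));s=st()
p,d=shot("scene","s4");t,_=shot("top","t4")
# expected slice wire
sl=[case[0],case[1],case[2]];L=[]
tcp=np.array(s["tcp_pos"]);q=s["orientation"];Rt=R.from_quat([q[1],q[2],q[3],q[0]]).as_matrix()
print(Rt.round(3))
def W(P): # slice frame -> world
    P=np.array(P,float);P=P-[-.027,0,.124];X=np.c_[-Rt[:,0],-Rt[:,1],-Rt[:,2]] if 0 else np.c_[Rt[:,0],-Rt[:,1],-Rt[:,2]]
    return tcp+P@X.T
bl=[[-.02,.015,.003],[.075,.015,.003],[.075,-.015,.003],[-.02,-.015,.003],[-.02,.015,.003]]
hd=[[-.095,.011,.08],[.003,.011,.08],[.003,-.011,.08],[-.095,-.011,.08],[-.095,.011,.08]]
for sgn in(1,):
  crop(p,270,130,440,260,4,"s4c",[(proj("scene",W(bl)),(0,255,0)),(proj("scene",W(hd)),(255,255,0))])
  crop(t,300,200,430,300,6,"t4c",[(proj("top",W(bl)),(0,255,0)),(proj("top",W(hd)),(255,255,0))])
print(proj("scene",W(bl)).round(),W([[.075,0,0]]))
E
```

```text
t10.5 tcp [0.4526 0.0385 0.1276] F [-1.7 -0.1  8. ] op 0.0202
t11.3 tcp [0.4519 0.0387 0.2269] F [ 0.2  0.4 -1.5] op 0.0200
t12.1 tcp [ 0.4201 -0.1648  0.2234] F [ 0.4  0.5 -2.3] op 0.0204
[[ 0.996  0.084 -0.002]
 [ 0.084 -0.996  0.   ]
 [-0.001 -0.001 -1.   ]]
[[327. 186.]
 [301. 201.]
 [292. 197.]
 [318. 182.]
 [327. 186.]] [[ 0.52158595 -0.15616165  0.09920257]]
```

View pics/s4c.png

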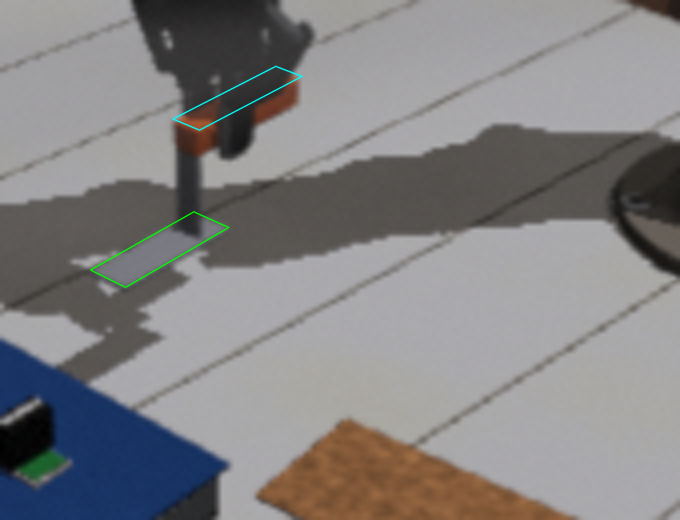

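View pics/t4c.png

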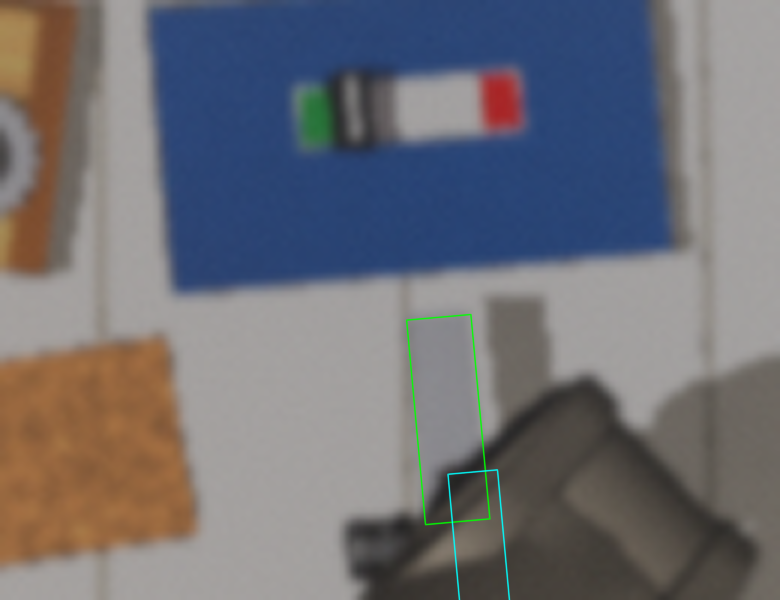

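```bash
python3 - <<'E'
from h import *
case,rk,mt=np.load("poses.npy")
env.movel(sp(case,-.175,0,.024),.15);st()
print(env.movel(sp(case,-.112,0,.024),.1,stop_force=8));st()
def tip(th,c=.1): return sp(case,.065-c*np.cos(th)-.075,0,.03+c*np.sin(th)-.003)
for th in np.arange(.1,1.31,.15):
    if env.movel(tip(th),.1,stop_force=30): print("stop",th)
st()
p,d=shot("scene","s5");crop(p,190,90,390,250,4,"s5c")
E
```

```text
t12.9 tcp [ 0.4205 -0.1657  0.1484] F [-0.3  0.1 -1.8] op 0.0203
False
t13.7 tcp [ 0.4822 -0.1608  0.1479] F [-0.3  0.4 -2.3] op 0.0202
t16.4 tcp [ 0.5582 -0.1546  0.2473] F [ 0.7  0.2 -1.3] op 0.0198
```

View pics/s5c.png

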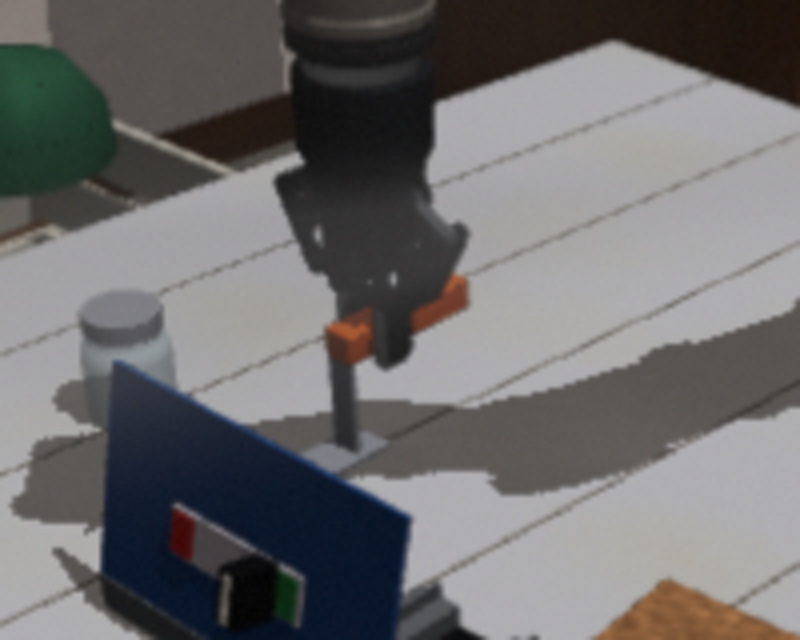

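```bash
cat >> h.py <<'E'
def overlay(tag,cs=(270,150,450,285),ct=(200,170,420,310),k=4,kt=3.6):
    s=env.get_state();p,d=camera("scene");t,_=camera("top")
    tcp=np.array(s["tcp_pos"]);q=s["orientation"];Rt=R.from_quat([q[1],q[2],q[3],q[0]]).as_matrix()
    X=np.c_[Rt[:,0],-Rt[:,1],-Rt[:,2]]
    W=lambda P:tcp+(np.array(P,float)-[-.027+DX,0,ZO])@X.T
    bl=[[-.02,.015,.003],[.075,.015,.003],[.075,-.015,.003],[-.02,-.015,.003],[-.02,.015,.003]]
    hd=[[-.095,.011,.08],[.003,.011,.08],[.003,-.011,.08],[-.095,-.011,.08],[-.095,.011,.08]]
    cv2.imwrite(f"pics/{tag}s.png",p);cv2.imwrite(f"pics/{tag}t.png",t)
    crop(p,*cs,k,tag+"sc",[(proj("scene",W(bl)),(0,255,0)),(proj("scene",W(hd)),(255,255,0))])
    crop(t,*ct,kt,tag+"tc",[(proj("top",W(bl)),(0,255,0)),(proj("top",W(hd)),(255,255,0))])
def infr(frame,p):
    c,s=np.cos(frame[2]),np.sin(frame[2]);d=np.array(p)[:2]-frame[:2];return np.array([c*d[0]+s*d[1],-s*d[0]+c*d[1]])
E
python3 - <<'E'
from h import *
case,rk,mt=np.load("poses.npy")
env.movel(sp(case,-.15,0,.124),.2)
for p in[(.650,.2183),(.6303,.139),(.6033,.0625)]:print(infr(rk,p).round(4), [infr(r,q).round(4).tolist() for r,q in[((.6262,.1385,-.1225),p)]])
env.reach(sp(rk,-.165,-.08,.10),sq(rk))
env.movel(sp(rk,-.16,-.08,.03),.15)
st();overlay("a1")
E
```

```text
[0.0126 0.0793] [[0.0139, 0.0821]]
[ 0.0031 -0.0019] [[0.004, 0.001]]
[-0.014  -0.0812] [[-0.0134, -0.0782]]
t18.7 tcp [0.4324 0.0845 0.1545] F [ 0.6  0.4 -2.1] op 0.0204
```

View pics/a1sc.png

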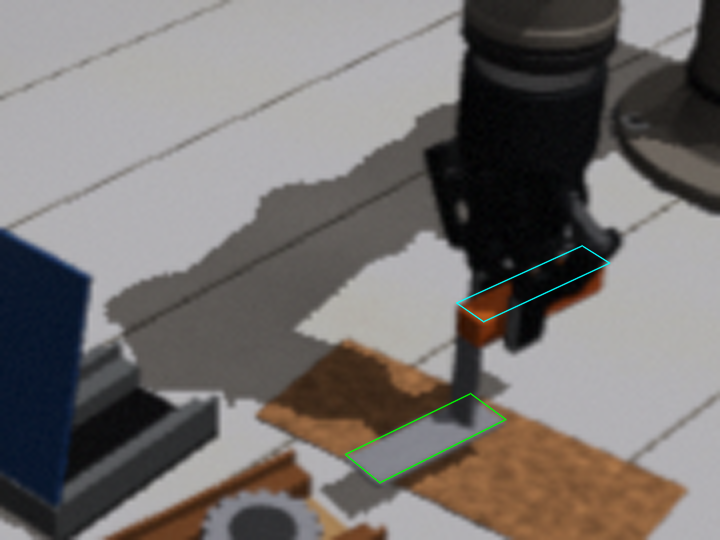

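View pics/a1tc.png

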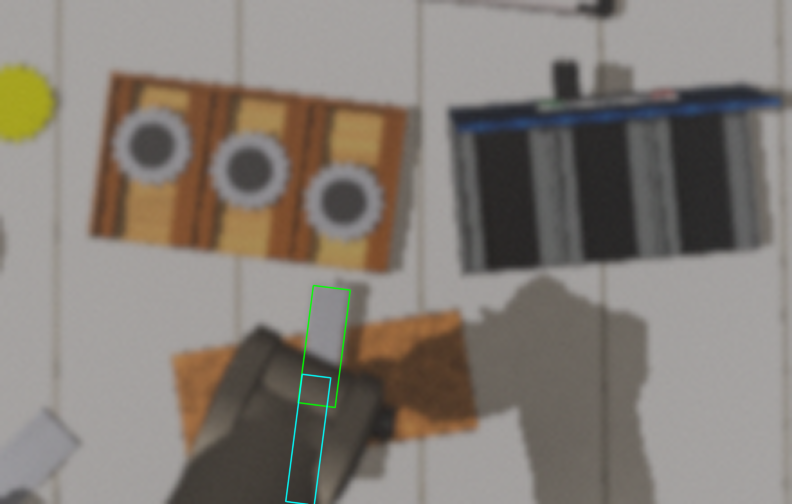

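```bash
python3 - <<'E'
from h import *
case,rk,mt=np.load("poses.npy");rk=np.array([.627,.140,-.1255]);np.save("poses.npy",[case,rk,mt])
c=infr(rk,(.6033,.0625));print(c)
env.movel(sp(rk,-.15,c[1],.0105),.12,rot=sq(rk));st()
print(env.movel(sp(rk,c[0]-.040,c[1],.0105),.08,stop_force=5));st()
overlay("a2",cs=(270,200,450,335))
E
```

```text
[-0.01381287 -0.07985703]
t19.2 tcp [0.4414 0.0828 0.1349] F [-0.1 -0.6 -2.7] op 0.0200
False
t20.5 tcp [0.5363 0.071  0.1344] F [-0.1  0.4 -2.4] op 0.0201
```

View pics/a2sc.png

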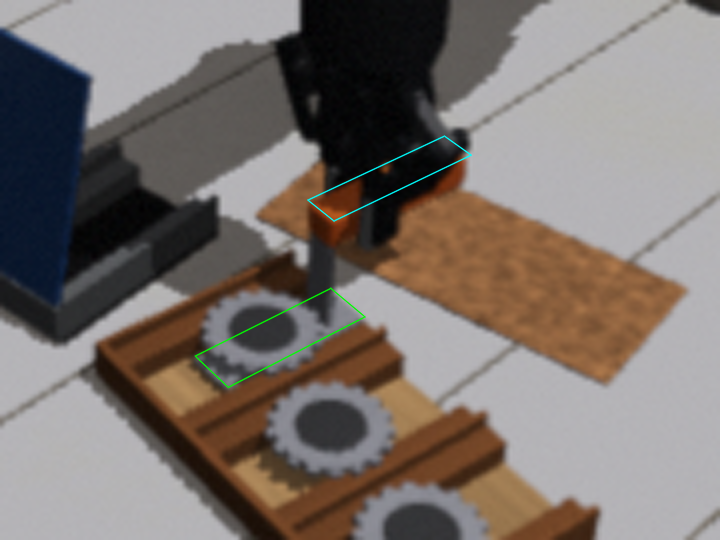

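View pics/a2tc.png

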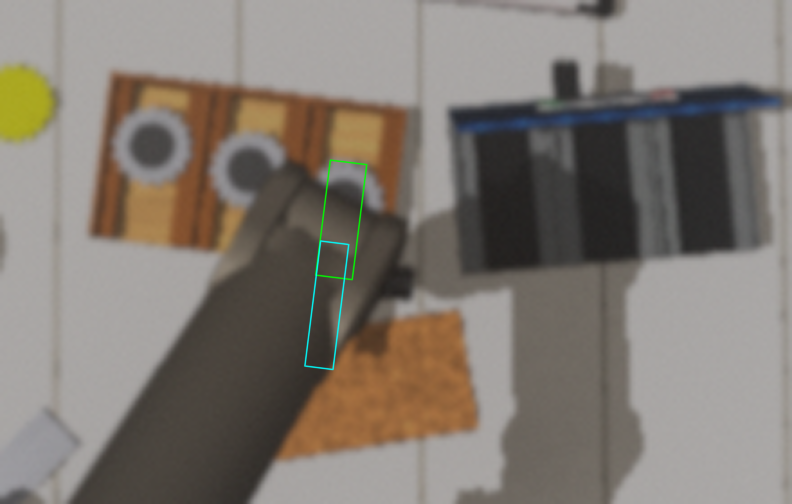

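```bash
python3 - <<'E'
from h import *
case,rk,mt=np.load("poses.npy")
c=infr(rk,(.6033,.0625))
env.movel(sp(rk,c[0]-.040,c[1],.025),.04);st()
env.movel(sp(rk,c[0]-.040,c[1],.09),.12);st()
env.movel(sp(case,-.04,-.08,.09),.15,rot=sq(case));st()
overlay("a3",cs=(180,120,360,255),ct=(300,180,430,290),kt=5)
E
```

```text
t21.1 tcp [0.5368 0.071  0.1492] F [ 0.4 -1.2 -2.7] op 0.0200
t21.8 tcp [0.5364 0.0711 0.2135] F [-0.4  0.2 -2.6] op 0.0203
t24.0 tcp [ 0.5612 -0.2338  0.2139] F [ 0.  -0.2 -3.3] op 0.0202
```

View pics/a3sc.png

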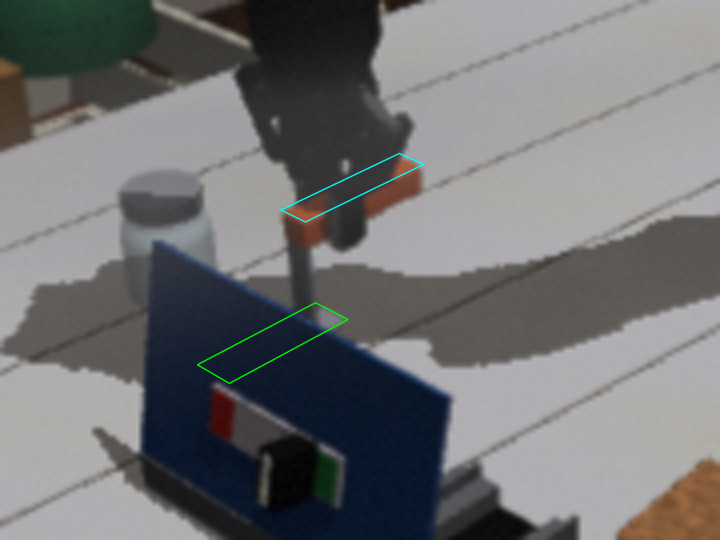

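View pics/a3tc.png

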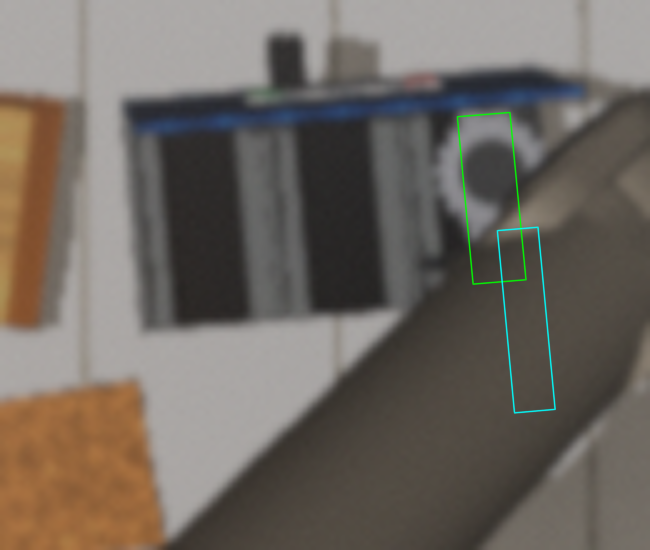

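```bash
python3 - <<'E'
from h import *
case,rk,mt=np.load("poses.npy")
def box(a,b,z): return [[a[0],a[1],z],[b[0],a[1],z],[b[0],b[1],z],[a[0],b[1],z],[a[0],a[1],z]]
L=[]
for f,h in((case,.03),(rk,.028)):
  for y in(-.08,0,.08):
    L.append((proj("top",tf(f,box((-.065,y-.038),(.065,y+.038),h))),(0,255,0)))
    L.append((proj("top",tf(f,box((-.065,y-.023),(.065,y+.023),.02))),(255,255,0)))
crop(cv2.imread("pics/a1t.png"),215,170,425,260,3.8,"b",L)
E
```

```text
(no output)
```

View pics/b.png

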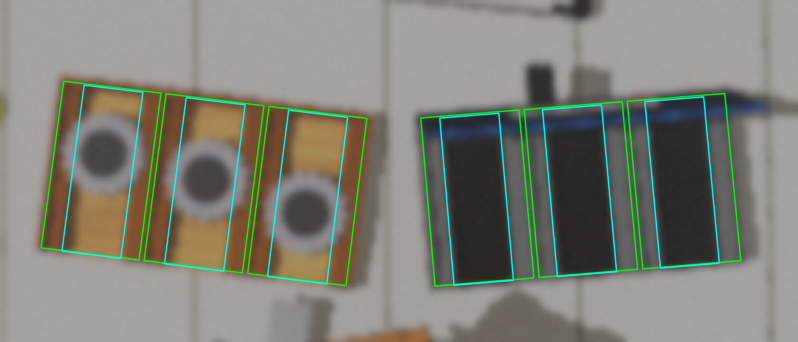

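```bash
python3 - <<'E'
from h import *
case,rk,mt=np.load("poses.npy")
sy=-.0805
print(env.movel(sp(case,-.04,sy,.03),.1));st()
print(env.movel(sp(case,-.04,sy,.0105),.03,stop_force=6));st()
print(env.movel(sp(case,-.15,sy,.0105),.08,stop_force=6));st()
env.movel(sp(case,-.15,sy,.06),.15)
env.reach(sp(rk,-.15,.0,.06),sq(rk));st()
overlay("a4",cs=(200,200,420,365),k=3.6)
E
```

```text
False
t24.9 tcp [ 0.5612 -0.2355  0.1542] F [ 0.7 -0.3 -1.8] op 0.0199
False
t25.7 tcp [ 0.5612 -0.2352  0.1346] F [-0.1 -0.2 -1.6] op 0.0203
False
t27.2 tcp [ 0.4521 -0.2439  0.1345] F [ 0.4 -0.4 -1.1] op 0.0201
t29.2 tcp [0.4517 0.161  0.184 ] F [ 0.6  0.  -1.1] op 0.0201
```

View pics/a4sc.png

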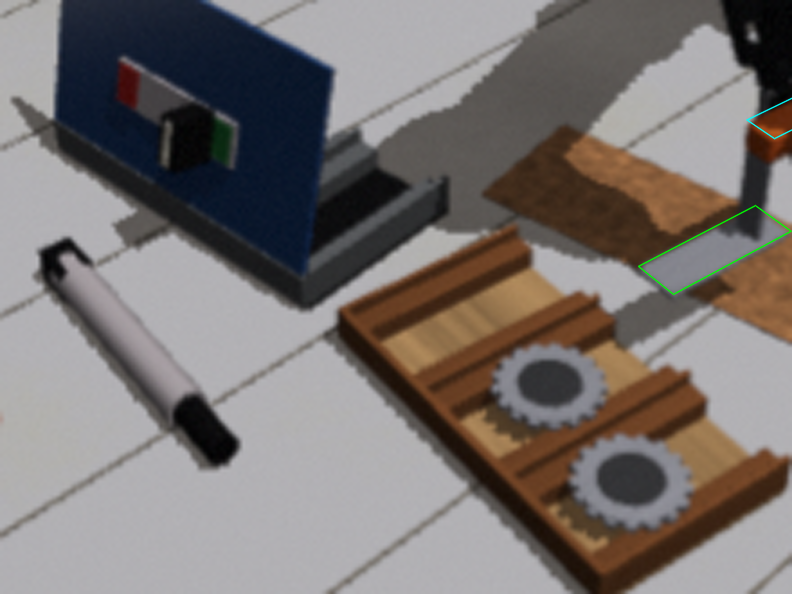

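View pics/a4tc.png

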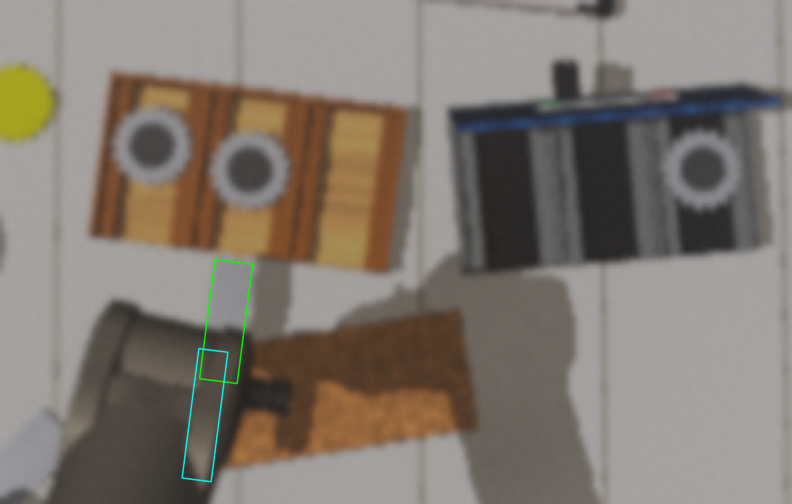

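```bash
cat > pick.py <<'E'
from h import *
import sys
case,rk,mt=np.load("poses.npy")
def pick(w,cy,tag):
    c=infr(rk,w);print(c)
    env.movel(sp(rk,-.15,c[1],.0105),.12,rot=sq(rk))
    if env.movel(sp(rk,c[0]-.041,c[1],.0105),.08,stop_force=5): print("STOP");st();sys.exit()
    env.movel(sp(rk,c[0]-.041,c[1],.025),.04)
    env.movel(sp(rk,c[0]-.041,c[1],.09),.12)
    env.movel(sp(case,-.04,cy,.09),.15,rot=sq(case));st()
    overlay(tag,ct=(300,180,430,290),kt=5)
def place(cy,nxt,tag):
    env.movel(sp(case,-.04,cy,.03),.1)
    print(env.movel(sp(case,-.04,cy,.0105),.03,stop_force=6));st()
    print(env.movel(sp(case,-.15,cy,.0105),.08,stop_force=6));st()
    env.movel(sp(case,-.15,cy,.06),.15)
    env.reach(*nxt);st()
    overlay(tag,cs=(200,200,420,365),k=3.6)
E
python3 - <<'E'
from pick import *
pick((.6303,.139),-.0005,"a5")
E
```

```text
[ 0.00339922 -0.00057907]
t34.8 tcp [ 0.5549 -0.1545  0.2139] F [ 0.9  0.4 -3.2] op 0.0197
```

View pics/a5tc.png

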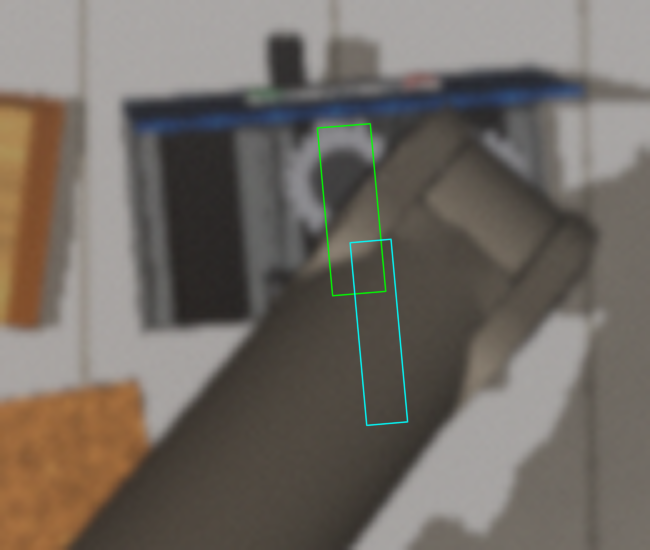

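View pics/a5s.png

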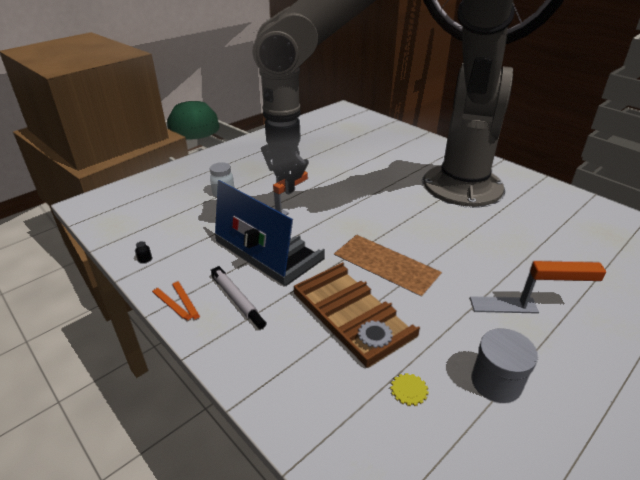

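```bash
python3 - <<'E'
from h import *
p=cv2.imread("pics/a5t.png");crop(p,345,195,395,245,12,"z1")
p=cv2.imread("pics/a3t.png");crop(p,375,190,425,240,12,"z2")
a=cv2.imread("pics/z1.png");b=cv2.imread("pics/z2.png");cv2.imwrite("pics/z.png",cv2.resize(np.hstack([a,b]),(800,400)))
c=tf(np.load("poses.npy")[0],[[0,-.0005,.0955]]);print(proj("top",c), (proj("top",c)-[345,195])*8)
c=tf(np.load("poses.npy")[0],[[0,-.08,.0955]]);print(proj("top",c), (proj("top",c)-[375,190])*8)
E
```

```text
[[369.82762919 216.94911388]] [[198.62103352 175.59291103]]
[[397.87924436 214.66732712]] [[183.03395486 197.33861692]]
```

View pics/z.png

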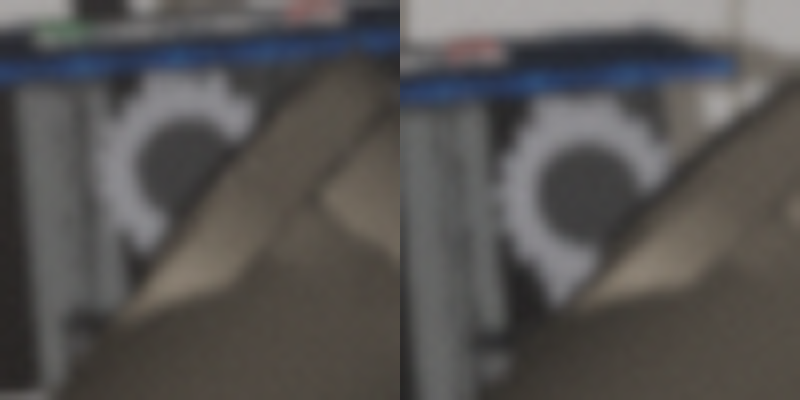

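```bash
python3 - <<'E'
from pick import *
cy=-.0042
env.movel(sp(case,-.045,cy,.045),.1)
overlay("a6",ct=(300,180,430,290),kt=5)
p=cv2.imread("pics/a6t.png");crop(p,345,195,395,245,12,"z1")
c=tf(case,[[0,0,.0505]]);print((proj("top",c)-[345,195]+.5)*12)
E
```

```text
[[282.59340241 289.12651157]]
```

View pics/z1.png

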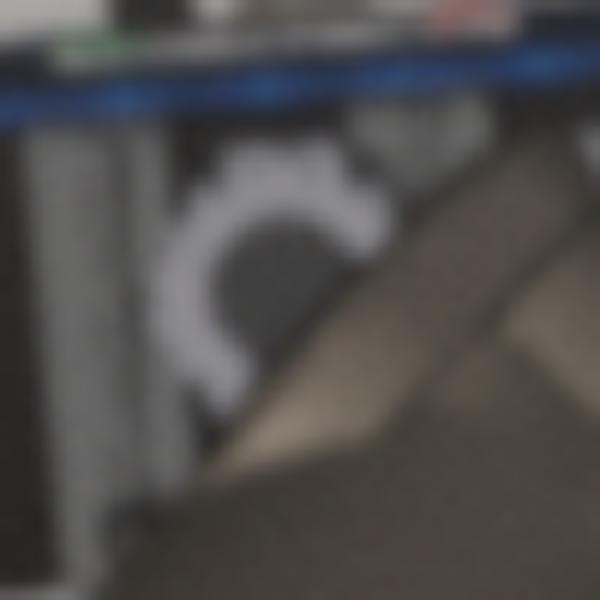

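```bash
python3 - <<'E'
from pick import *
place(-.0042,(sp(rk,-.15,.08,.06),sq(rk)),"a7")
E
```

```text
False
t36.7 tcp [ 0.5551 -0.1591  0.1346] F [-0.4 -0.3 -1.8] op 0.0202
False
t38.2 tcp [ 0.4459 -0.1679  0.1345] F [ 0.4  0.1 -2.7] op 0.0200
t40.2 tcp [0.4618 0.24   0.184 ] F [ 0.1 -0.7 -2.9] op 0.0201
```

View pics/a7tc.png

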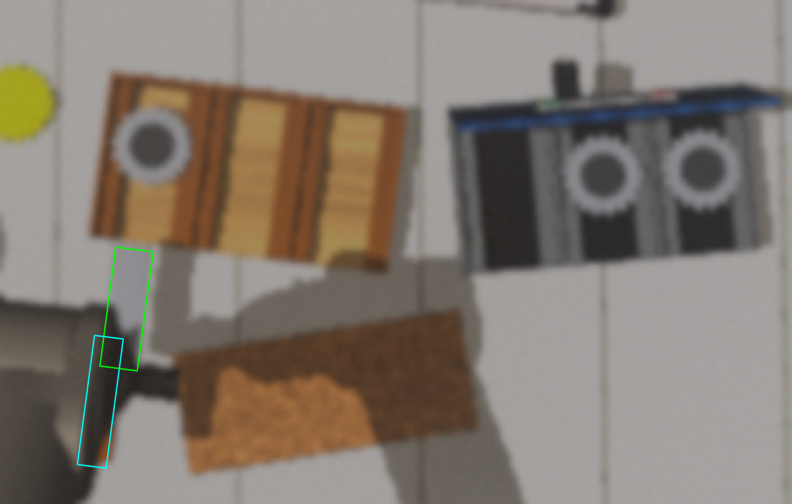

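View pics/a7sc.png

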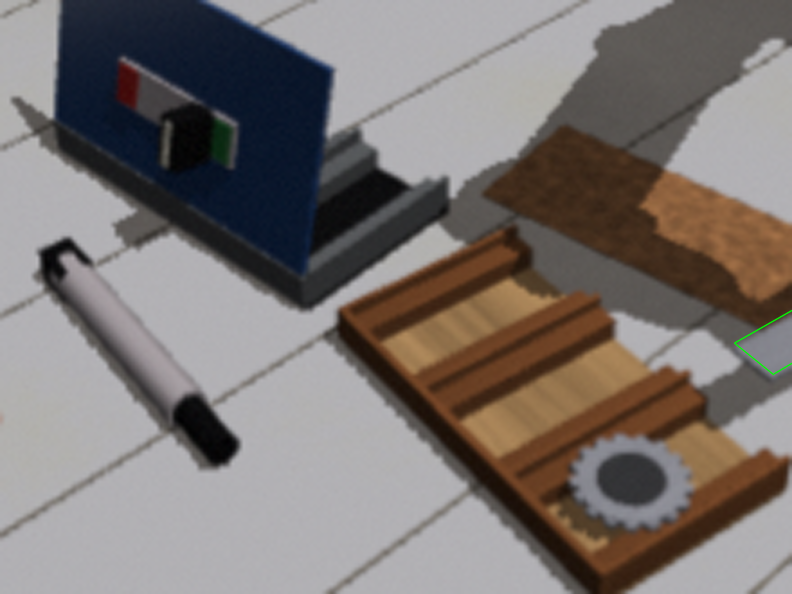

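```bash
cat >> h.py <<'E'
def disc(n,img,w,z=.025):
    # ellipse fit of the dark hub near expected world point
    u,v=proj(n,[[w[0],w[1],z]])[0];u0,v0=int(u)-16,int(v)-16
    g=cv2.resize(cv2.cvtColor(img,cv2.COLOR_BGR2GRAY)[v0:v0+33,u0:u0+33],None,fx=8,fy=8,interpolation=cv2.INTER_CUBIC)
    cc=g[100:164,100:164];thr=(np.median(cc)+np.percentile(g[60:200,60:200],90))/2
    m=(g<thr).astype(np.uint8);k,l,s,c=cv2.connectedComponentsWithStats(m)
    # component containing centre
    i=l[132,132];ct=max(cv2.findContours((l==i).astype(np.uint8),0,1)[0],key=cv2.contourArea)
    e=cv2.fitEllipse(ct);uv=(np.array(e[0])+.5)/8-.5+[u0,v0]
    return toplane(n,[uv],z)[0],np.array(e[1])/8
E
python3 - <<'E'
from h import *
case,rk,mt=np.load("poses.npy")
for tag,ws in(("a1",[(.650,.2183),(.6303,.139),(.6033,.0625)]),("a7",[(.650,.2183)])):
  for w in ws:
    for n in("top","scene"):
      r,e=disc(n,cv2.imread(f"pics/{tag}{n[0]}.png"),w);print(tag,n,r.round(4),e,infr(rk,r).round(4))
for w in(tf(case,[[.005,-.08,0]])[0],tf(case,[[.005,0,0]])[0]):
    r,e=disc("top",cv2.imread("pics/a7t.png"),w);print("case",e,infr(case,r).round(4))
E
```

```text
a1 top [0.6501 0.2178 0.025 ] [12.06854916 12.24487019] [0.0132 0.0801]
a1 scene [0.6494 0.2179 0.025 ] [14.58169365 19.39057159] [0.0125 0.0801]
a1 top [0.6299 0.1382 0.025 ] [12.20934677 12.31790066] [ 0.0031 -0.0015]
a1 scene [0.629  0.1382 0.025 ] [13.06747437 18.15935898] [ 0.0022 -0.0015]
a1 top [0.6037 0.0617 0.025 ] [12.14179993 12.35076141] [-0.0134 -0.0806]
a1 scene [0.6025 0.0619 0.025 ] [11.62912655 17.12956047] [-0.0145 -0.0806]
a7 top [0.6501 0.2179 0.025 ] [12.06399059 12.23460388] [0.0131 0.0801]
a7 scene [0.6494 0.2179 0.025 ] [14.5789156  19.37512016] [0.0125 0.0801]
case [11.99076653 12.18159199] [ 0.002  -0.0818]
case [12.06693554 12.28985882] [ 0.0037 -0.0001]
```

```bash
python3 - <<'E'
from pick import *
w=(.6498,.2179);c=infr(rk,w)
env.movel(sp(rk,-.15,c[1],.0105),.12,rot=sq(rk))
print(env.movel(sp(rk,c[0]-.041,c[1],.0105),.08,stop_force=5))
env.movel(sp(rk,c[0]-.041,c[1],.025),.03)
env.movel(sp(rk,c[0]-.041,c[1],.08),.08);st()
env.movel(sp(case,-.042,.0785,.08),.09,rot=sq(case));st()
overlay("a8",ct=(300,180,430,290),kt=5)
p=cv2.imread("pics/a8t.png");crop(p,315,195,365,245,12,"z1")
c=tf(case,[[0,.0785,.0855]]);print((proj("top",c)-[315,195]+.5)*12)
E
```

```text
False
t44.0 tcp [0.582  0.2266 0.2037] F [-0.5 -0.1 -3.1] op 0.0200
t47.5 tcp [ 0.5464 -0.0765  0.204 ] F [ 0.3  0.1 -2.8] op 0.0202
[[325.55117259 301.12447843]]
```

View pics/z1.png

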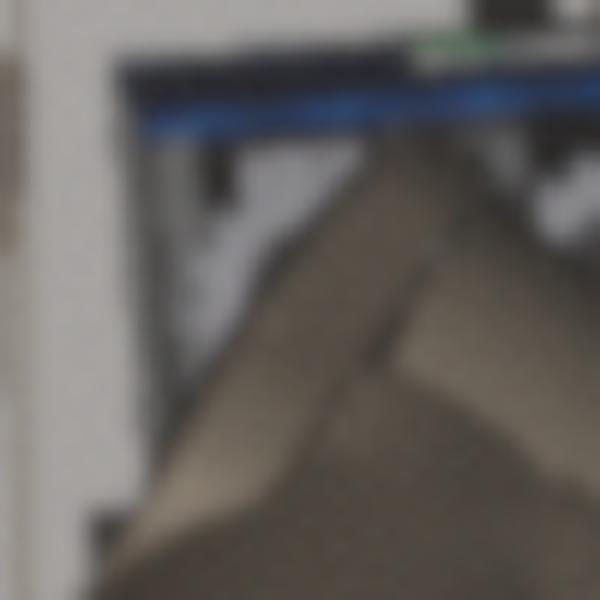

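View pics/a8sc.png

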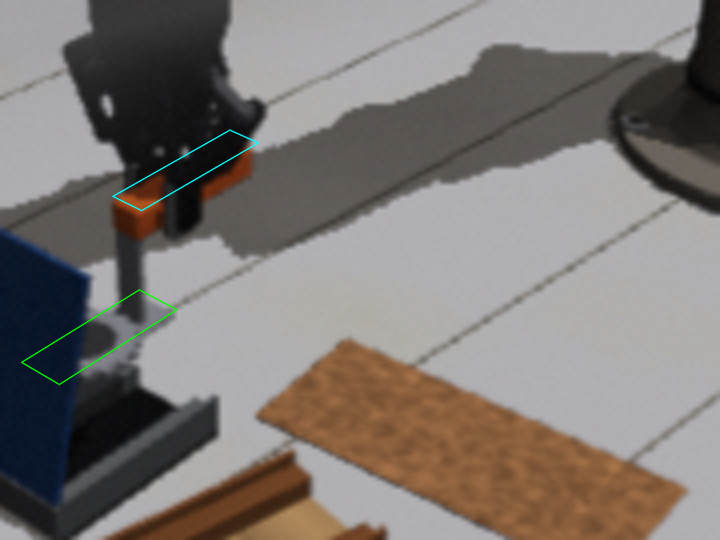

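```bash
python3 - <<'E'
from pick import *
cy=.0765
env.movel(sp(case,-.045,cy,.04),.08)
overlay("a9",cs=(250,180,370,270),k=6)
p=cv2.imread("pics/a9t.png");crop(p,315,195,365,245,12,"z1",[(proj("top",tf(case,[[x,y,.0455] for x,y in zip(.033*np.cos(np.arange(0,6.4,.1)),.0805+.033*np.sin(np.arange(0,6.4,.1)))])),(0,0,255))])
E
```

```text
(no output)
```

View pics/z1.png

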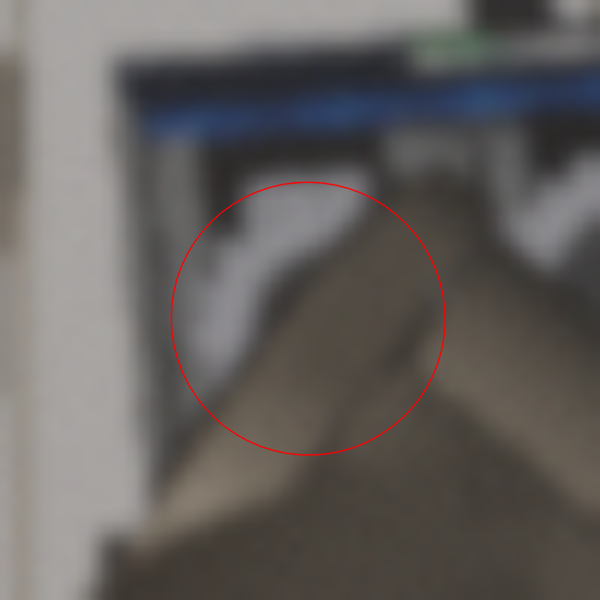

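View pics/a9sc.png

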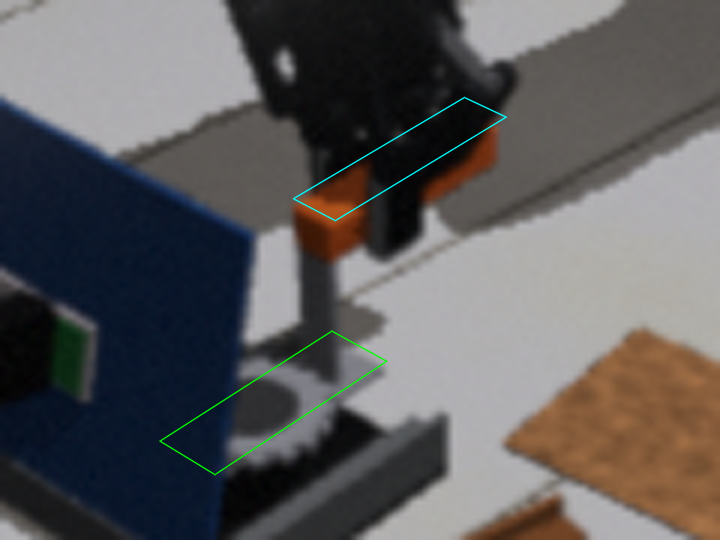

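```bash
python3 - <<'E'
from pick import *
cy=.0765
print(env.movel(sp(case,-.045,cy,.0105),.03,stop_force=6));st()
print(env.movel(sp(case,-.15,cy,.0105),.08,stop_force=6));st()
env.movel(sp(case,-.15,cy,.08),.15)
sl=np.array([.4513,.0654,1.615])
env.reach(sp(sl,0,0,.08),sq(sl));st()
overlay("b1",cs=(200,180,420,345),k=3.6)
E
```

```text
False
t49.5 tcp [ 0.5436 -0.0791  0.1347] F [ 0.9  0.9 -2.2] op 0.0203
False
t51.0 tcp [ 0.4394 -0.0874  0.1346] F [-0.2  1.1 -1.6] op 0.0203
t52.5 tcp [0.4521 0.0377 0.2034] F [-0.6  0.7 -2.6] op 0.0201
```

View pics/b1tc.png

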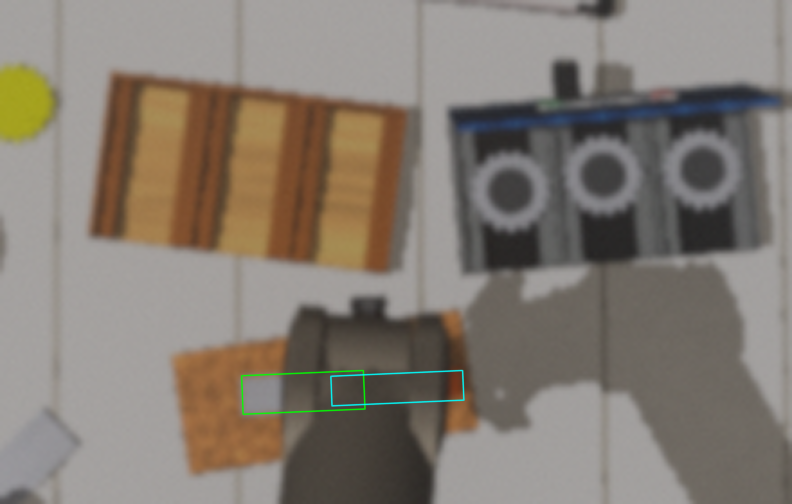

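View pics/b1sc.png

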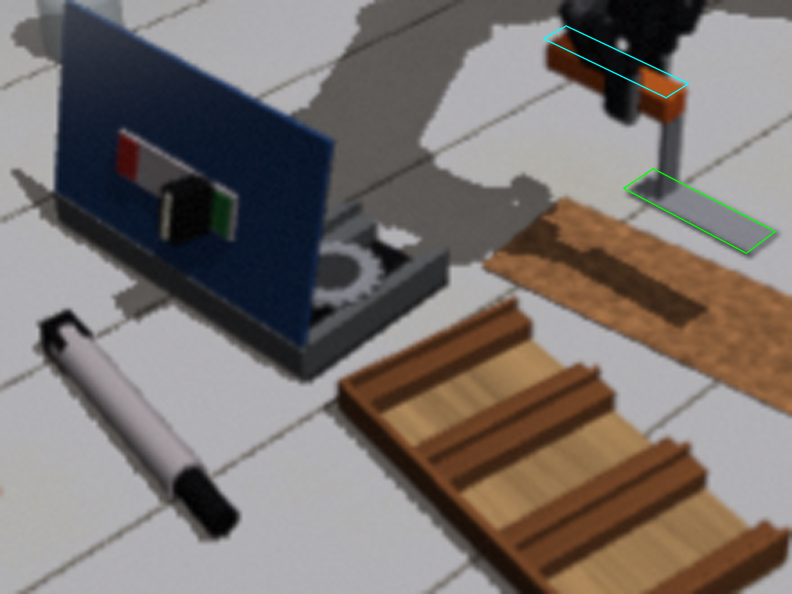

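```bash
python3 - <<'E'
from pick import *
for tag in["b1"]:
  for y in(-.08,0,.08):
    r,e=disc("top",cv2.imread("pics/b1t.png"),tf(case,[[0,y,0]])[0]);print(infr(case,r).round(4),e)
sl=np.array([.4513,.0654,1.615])
env.movel(sp(sl,0,0,.012),.12)
print(env.movel(sp(sl,0,0,.001),.02,stop_force=3));s=st()
env.grip(.06,20);st()
env.movel(np.array(s["tcp_pos"])+[0,0,.12],.15)
# check IK behind lid
for x,z in((.14,.3),(.14,.21),(.0,.2)):
    P=tf(case,[[x,0,z]])[0];print([np.round(o[2],2) for o in best(P,case[2])])
overlay("b2",cs=(250,170,450,320))
E
```

```text
[ 0.002  -0.0818] [12.03174114 12.19703007]
[ 0.0037 -0.0001] [12.04580975 12.23720932]
[-0.0029  0.0763] [12.19134808 12.35201454]
True
t53.8 tcp [0.4528 0.0384 0.1282] F [-0.9 -0.8  8. ] op 0.0201
t54.3 tcp [0.452  0.0385 0.1276] F [ 1.1 -0.2  0.5] op 0.0602
[array([-0.44,  0.89,  1.08,  1.32, -0.77,  1.37, -0.87]), array([-0.11,  0.67,  0.36,  1.3 , -0.24,  1.22,  1.91])]
[array([-0.45,  0.99,  1.07,  1.4 , -0.88,  1.26, -0.8 ]), array([-0.08,  0.74,  0.31,  1.37, -0.24,  1.06,  1.91])]
[array([-0.51,  0.76,  0.99,  1.78, -0.74,  1.03, -0.72]), array([-0.1 ,  0.55,  0.33,  1.75, -0.22,  0.88,  1.98])]
```

View pics/b2s.png

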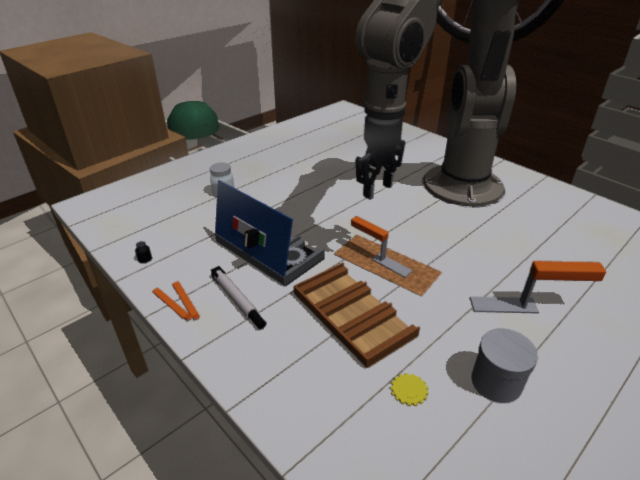

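```bash
python3 - <<'E'
from pick import *
Y=-.03
def tip(th,c=.118,g=0.): return tf(case,[[.065-c*np.cos(th)+(.005+g)*np.sin(th)+.011,Y,.03+c*np.sin(th)+(.005+g)*np.cos(th)+.073]])[0]
env.grip(0,20)
s=env.get_state()
env.movel(np.array(s["tcp_pos"])+[0,0,.09],.2)
P=tip(1.35,g=.03)
env.reach(np.r_[P[:2],.33],sq(case));st()
env.movel(P,.15);st()
for th in np.arange(1.3,.05,-.12):
    if env.movel(tip(th),.1,stop_force=25): print("stop",th)
st()
print(env.movel(tip(.03),.05,stop_force=10));st()
print(env.movel(tip(-.04),.02,stop_force=10));st()
p,d=shot("scene","c1");crop(p,190,130,390,280,4,"c1c")
np.save("c1.npy",d)
E
```

```text
t57.8 tcp [ 0.7075 -0.1719  0.3298] F [-0.  -0.3  0.2] op -0.0000
t58.6 tcp [ 0.7083 -0.1729  0.2271] F [ 0.4 -1.1  0.6] op -0.0001
t62.0 tcp [ 0.5827 -0.1825  0.1194] F [-0.4 -0.   0.1] op 0.0002
False
t62.4 tcp [ 0.582  -0.1827  0.1113] F [-0.  -0.3 -0.2] op 0.0002
True
t62.7 tcp [ 0.5822 -0.1829  0.1077] F [-1.1  2.4  7.9] op -0.0001
```

View pics/c1c.png

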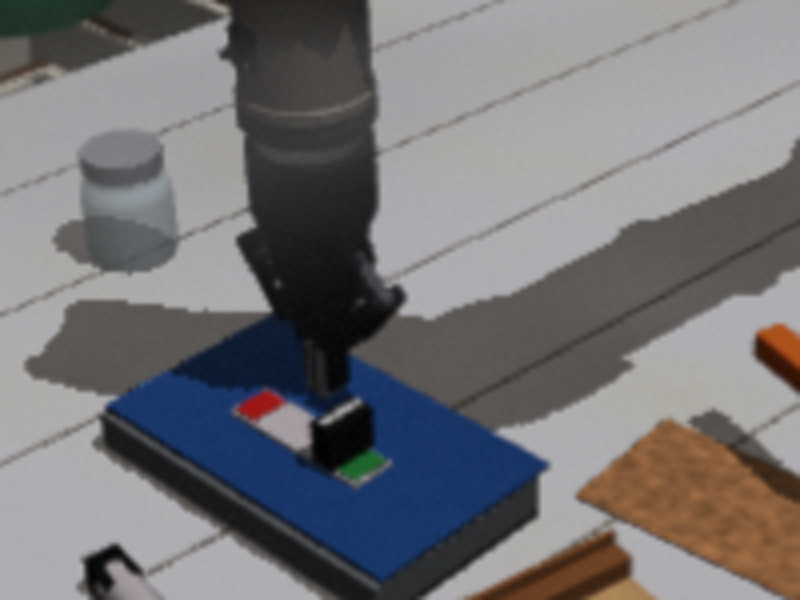

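```bash
python3 - <<'E'
from pick import *
P=lambda x,y,z:tf(case,[[x,y,z]])[0]
s=env.get_state();env.movel(np.array(s["tcp_pos"])+[0,0,.09],.15)
env.grip(.05,20)
env.movel(P(.004,.030,.20),.15)
print(env.movel(P(.004,.030,.1155),.1,stop_force=8));st()
env.grip(0,25);s=st()
d=np.array([-np.sin(case[2]),np.cos(case[2]),0]);a=np.array(s["tcp_pos"])
print("y0",infr(case,a))
print(env.movel(a-d*.05,.1,stop_force=15));st()
print(env.movel(a-d*.068,.03,stop_force=12));s=st();print("y1",infr(case,s["tcp_pos"]))
env.grip(.05)
s=st();print("y1",infr(case,s["tcp_pos"]))
env.movel(np.array(s["tcp_pos"])+[0,0,.13],.2)
env.reach([.45,-.35,.35],quat(case[2]+np.pi))
t,_=shot("top","d1t");p,dd=shot("scene","d1s");crop(t,215,120,425,310,3.6,"d1tc");crop(p,190,150,440,330,3.2,"d1sc")
C=cloud("scene",dd);uv=proj("scene",P(-.065,0,.035)).astype(int)[0]
for y in(-.1,0,.1):
    u,v=proj("scene",P(-.06,y,.035)).round().astype(int)[0];print("lid z",np.median(C[v-1:v+2,u-1:u+2,2]))
E
```

```text
False
t65.7 tcp [ 0.6234 -0.1195  0.1161] F [ 0.1 -0.2  0.8] op 0.0499
t66.0 tcp [ 0.6233 -0.1193  0.1161] F [-0.7  1.2  4. ] op 0.0175
y0 [0.00432505 0.02994547]
False
t66.7 tcp [ 0.6274 -0.1693  0.1162] F [ 1.1 -1.7  0.9] op 0.0176
True
t67.2 tcp [ 0.6283 -0.1794  0.1161] F [-0.6  2.7  6.6] op 0.0172
y1 [ 0.00449058 -0.03036787]
t67.6 tcp [ 0.6281 -0.1789  0.1154] F [-0.  -0.5  0.5] op 0.0499
y1 [ 0.00430848 -0.02983752]
lid z 0.03482182859834594
lid z 0.03477758506737648
lid z 0.03525628504908022
```

View pics/d1tc.png

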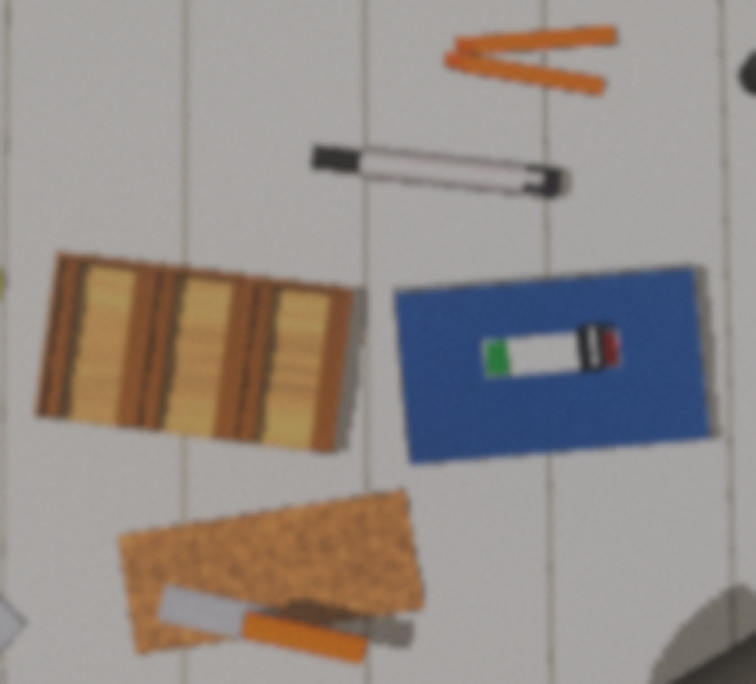

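View pics/d1sc.png

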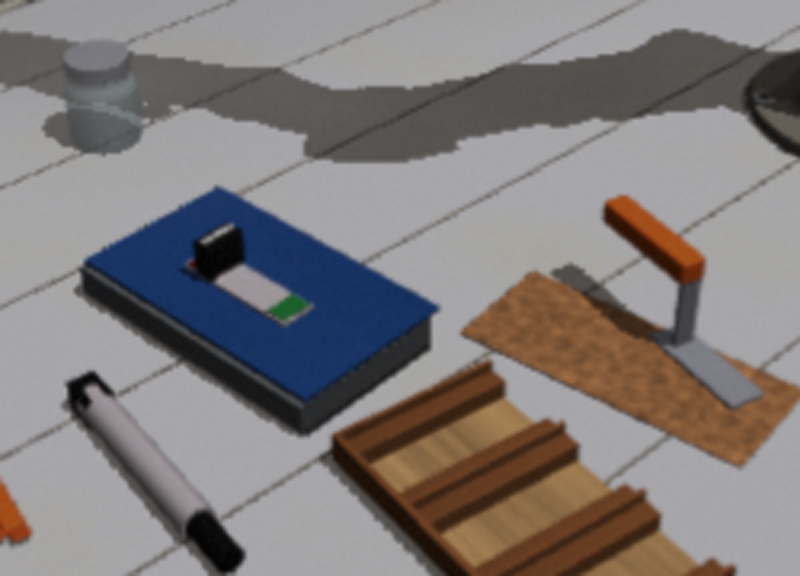

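```bash
python3 - <<'E'
from fit import *
case,rk,mt=np.load("poses.npy")
T36=lambda a:(np.array(a,float)+.5)/3.6-.5+[215,120]
S32=lambda a:(np.array(a,float)+.5)/3.2-.5+[190,150]
M=[[-.095,.011,.083],[-.095,-.011,.083],[.003,-.011,.083],[.003,.011,.083],[.075,.015,.006],[.075,-.015,.006]]
T=("top",[0,1,2,3,4,5],T36([(361,663),(368,640),(247,613),(243,636),(159,617),(167,586)]))
S=("scene",[0,1,2,3,4,5],S32([(623,197),(604,207),(684,265),(704,260),(761,396),(738,408)]))
for o in([T],[S],[T,S]):
    r,e=fit(M,o,[.44,.06,1.3]);print(r,np.abs(e).max(),e.round(1).tolist() if len(o)>1 else"")
g=tf(r,[[-.027,0,.127]])[0];print("grip",g,np.hypot(*g[:2]))
print([infr(mt,q).round(3).tolist() for q in tf(r,[[-.02,.015,0],[-.02,-.015,0],[.075,.015,0],[.075,-.015,0]])])
for o in best(g,r[2]):print(o[1],o[2].round(2))
np.save("sl.npy",r)
L=lambda n:[(proj(n,tf(r,[M[i] for i in(0,1,2,3,0)])),(255,255,0)),(proj(n,tf(r,[[-.02,.015,.006],[.075,.015,.006],[.075,-.015,.006],[-.02,-.015,.006],[-.02,.015,.006]])),(0,255,0))]
crop(cv2.imread("pics/d1t.png"),240,250,340,310,7,"e1",L("top"));crop(cv2.imread("pics/d1s.png"),325,200,445,300,6,"e2",L("scene"))
E
```

```text
[0.40864581 0.09301234 1.34142326] 0.860901830128455 
[0.41096476 0.09759094 1.36788712] 1.4547273729605195 
[0.40912448 0.09461544 1.34763015] 2.4914435678903715 [[0.1, 0.5], [-0.1, -0.8], [-0.6, -1.0], [-1.2, 0.3], [-0.8, 0.6], [-0.7, -0.7], [0.3, -1.6], [-1.1, -2.1], [-0.6, 0.3], [0.7, -1.0], [0.5, -0.9], [-2.5, -0.2]]
grip [0.40314889 0.068285   0.127     ] 0.40889101837724123
[[0.009, 0.059], [-0.002, 0.031], [0.097, 0.024], [0.086, -0.004]]
4.489222799810604 [-0.93  0.44  0.75  2.34 -0.6   0.54  0.07]
1.347630146220811 [-1.27  1.02  1.43  2.36 -1.25  1.1  -2.4 ]
```

View pics/e1.png

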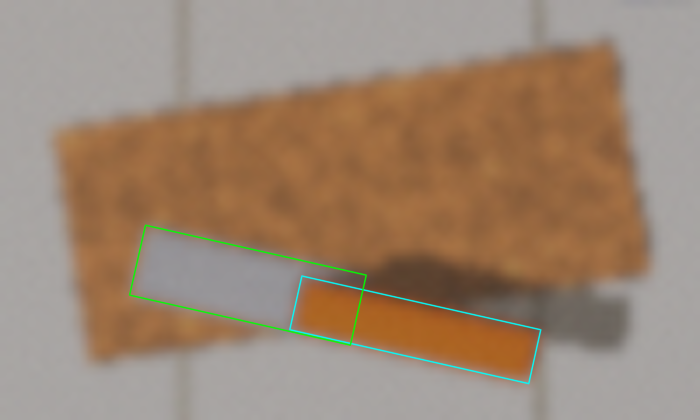

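View pics/e2.png

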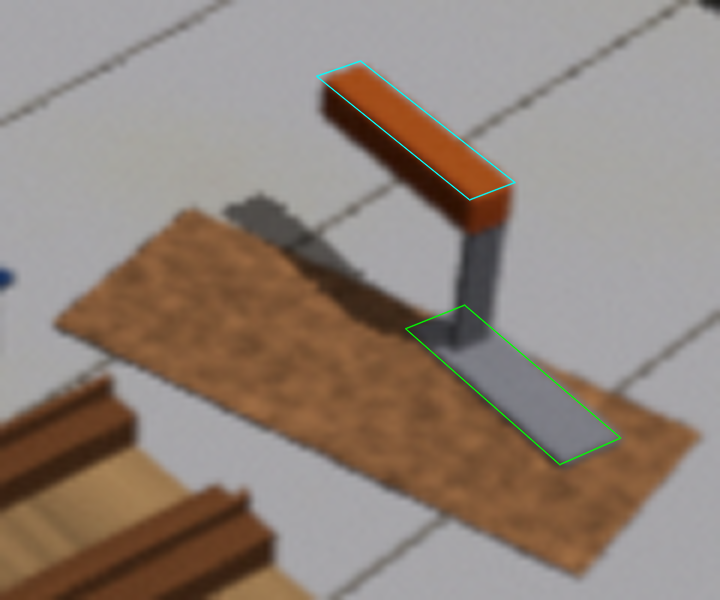

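```bash
python3 - <<'E'
from pick import *
r=np.load("sl.npy");r=np.array([r[0]+.0005,r[1],r[2]])
env.grip(.06,20)
env.reach(sp(r,0,0,.13),sq(r));st()
print(env.movel(sp(r,0,0,.003),.1,stop_force=8));st()
p,_=shot("scene","f1");crop(p,300,150,460,300,4,"f1c")
E
```

```text
t71.4 tcp [0.4043 0.0674 0.2542] F [ 0.1 -0.1  0.2] op 0.0598
False
t72.8 tcp [0.4039 0.0684 0.1274] F [-0.6  0.5 -0.5] op 0.0602
```

View pics/f1c.png

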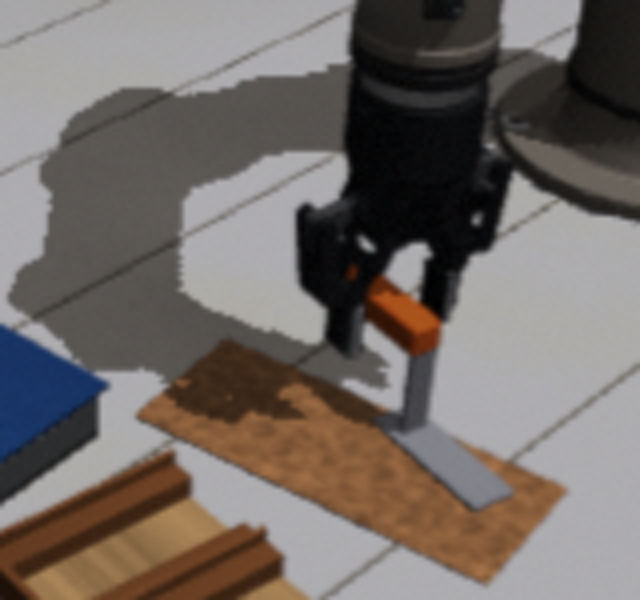

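```bash
python3 - <<'E'
from pick import *
env.grip(0,80);s=st()
env.movel(np.array(s["tcp_pos"])+[0,0,.04],.1);st()
sl=np.array([.4513,.0654,1.615])
env.movel(sp(sl,0,0,.04),.12,rot=sq(sl))
env.movel(sp(sl,0,0,.012),.1)
print(env.movel(sp(sl,0,0,.0005),.02,stop_force=3));s=st()
env.grip(.06,20);st()
env.movel(np.array(s["tcp_pos"])+[0,0,.15],.15)
env.reach([.45,-.35,.35],quat(case[2]+np.pi));st()
t,_=shot("top","g1t");p,dd=shot("scene","g1s");crop(t,215,120,425,310,3.6,"g1tc")
E
```

```text
t73.3 tcp [0.4037 0.0684 0.1272] F [-0.1  0.1  5.1] op 0.0204
t73.8 tcp [0.4035 0.0686 0.167 ] F [ 0.3  0.1 -2.3] op 0.0209
True
t75.4 tcp [0.4527 0.0384 0.1272] F [-1.3 -0.5  6.8] op 0.0209
t75.8 tcp [0.4519 0.0385 0.1267] F [-0.9  0.4  0.5] op 0.0601
t78.4 tcp [ 0.4508 -0.3485  0.3493] F [ 0.   0.3 -1. ] op 0.0603
```

View pics/g1tc.png

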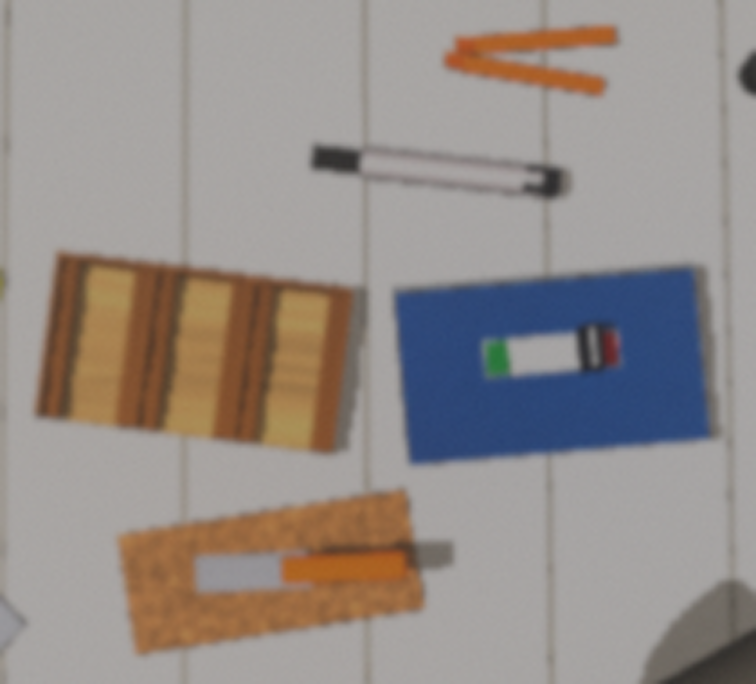

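View pics/g1s.png

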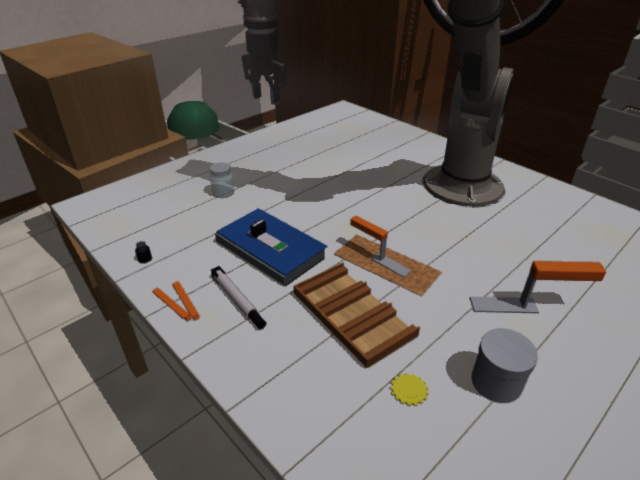

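```bash
python3 - <<'E'
import cv2,numpy as np
for n,a,b,r in(("t","top0","g1t",(205,230,340,400)),("s","scene0","g1s",(215,245,240,295))):
    A,B=[cv2.cvtColor(cv2.imread(f"pics/{x}.png"),6)[r[0]:r[1],r[2]:r[3]].astype(np.float32) for x in(a,b)]
    print(n,cv2.phaseCorrelate(A,B),np.abs(A-B).max())
from cell import job
job.job_done()
E
```

```text
t ((-0.10331662450015955, 0.41193283175454454), 0.8448923072814941) 13.0
s ((0.018010248737216017, 0.02208859883411307), 0.9989688309033712) 7.0
the job is handed in; nothing more can be done
```

I handed the job in at about 78 s of the 208 s allowed. All three sprockets lie in the case, one per bay, and only the slice touched them.

**What I did:** I slid the lock to the green stop (60 mm of travel, confirmed by force) and levered the lid to about 1.3 rad with the slice blade. I then carried the sprockets over one at a time. I laid the slice on the mat before closing up, because the gripper had to be free. With closed fingers I shut the lid and slid the lock back to the red stop.

**Problems along the way:**
- **Slip on the blade:** the middle sprocket slid about 6 mm while being carried. I corrected for it before lowering, and the next one slid about 3 mm at a lower speed.
- **Slice knocked:** after the lid was shut I found the slice knocked aside, with one blade corner off the mat. I picked it up again and put it back in place.

**Last checks:**
- **Sprockets:** before the lid went down, the top view showed each one flat in its bay, at most about 4 mm off centre.
- **Lid:** measured at 35 mm across its front edge, which is fully shut.
- **Lock:** the scene view matches its starting locked position. The top view gave a shift of 0.4 pixel (about 1 mm), which I take as noise.
- **Slice:** flat, with the whole blade on the mat.
- **Bystanders:** the tin, jar, pump and yellow look-alike show no visible movement in the final scene picture.

**Disagreement:** the two cameras placed the case about 5 mm apart sideways. I used the combined estimate, which the lock's stop agreed with to under 1 mm.

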